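# Exchange the culture jar behind the other two

## Robot

A 7-joint arm with a two-finger parallel gripper is mounted at the origin on the work surface. World frame = base frame: x ahead of the robot, y to its left, z up, the work surface at z = 0. Lengths are in m, angles in rad, forces in N, time in s.
With the tool pointing down it reaches from about 0.425 to 0.875 m from the base axis. Payload 4.7 kg.
Tool frame: the origin (TCP) lies on the centre line of the jaws, within the pads' length; the fingertips stand 14 mm ahead of it and the grasp point (between the pads) lies 5 mm behind it; z points along the fingers, y is the direction in which the jaws open and shut (so a half turn about z gives the same grasp; the last joint's range is limited). The gripper opens to 85 mm and grips with 20 to 120 N. Pads are 22 mm wide; open, the fingers measure 114 mm over their backs; the gripper's body (76 mm by 85 mm) begins 54 mm behind the grasp point. The pads swing forward as they close: fully open they stand 13 mm farther back than shut.
Start: joints at [-1.336, 0.321, -0.07, 1.45, 0.023, 1.371, -0.057], TCP at [0.142, 0.634, 0.213] pointing down, gripper open.
Joint ranges: [-2.86, 2.86], [-0.3, 2.09], [-1.38, 1.24], [0.06, 2.45], [-1.56, 4.7], [0.09, 2.05], [-2.69, 2.69]. Speed limits (rad/s): [2.57, 2.57, 3.14, 3.14, 3.14, 3.14, 3.14].

## Interface

Orientations are given as a unit quaternion [x, y, z, w].
In Python, from rig import bot, get_image gives the robot as it stands.
- The arm moves only by the tool play_rows, never from a script. Its argument "motion" is text: rows parted by semicolons, each of 7 numbers parted by spaces: the shift along the tool's x, y, z in mm, then the turn, a rotation vector about the tool's x, y, z in rad, then the closure, from 0 (fully open) to 1 (shut). In form: tx ty tz ax ay az grip; .... A call has 1 to 5 rows; each row shifts and turns the commanded pose from where the row before left it, along the tool's axes as they then stand; what a row does not reach is not made up. A row lasts 1/10 s, in which the tool goes at most 50 mm and 8.59 degrees, less where a joint would pass 70% of its speed; a pose out of reach is approached as far as the arm can. A call is refused whole if a number of a shift passes 50 or a number of a turn 0.15, either way. A call with a gripper value outside its range is refused whole. The fingers move at their own pace and stop on an object; "newtons" is the grip in N (left out, the last holds). Time passes only in rows, so rows that do not move let the fingers close. It gives the time, the measured TCP pose, the force and the opening at its end, in the units of the state.
- bot.read_state(): the state, without advancing time (a new reading comes with each control period).
- get_image(name): name is "scene" or "top" or "wrist"; returns a dict with "frame" (400x640x3 uint8, blue, green, red), "fx", "fy", "cx", "cy" (pixels), "k1" (the pictures are not rectified: a ray, as slopes to the right and down, at radius r is drawn at 1 + k1 r^2 times it, then the intrinsics apply), "origin" and "rotation" of the camera in the world. Camera axes: x right, y up, looking along -z (the intrinsics and any distortion apply to the point x, -y, -z); pixel columns grow to the right and rows downward; lengths in m; the calibration is good to about 2 mm. A picture is of the moment at which its call begins. There is no depth.
- bot.hand_in(): hands the job in, once; it reports no verdict.
The state is a dict: "clock": time; "joints": joint angles; "joint_velocities": joint speeds; "tau": joint torques, N m; "ee_pos": TCP position; "eef_rot": TCP orientation; "force": force on the tool from outside, world axes, zero at the start; "ft_torque": the same for the moment, N m; "grip_width": finger opening in m.
Only numpy, scipy, OpenCV 4.12 (cv2) and the standard library are available. Lean on these libraries where they do the work, as an engineer would, in place of code of your own. Each camera call takes 0.05 s, during which the arm holds its last target.

## Task

Change the orange-capped culture jar at the back of the stand for the fresh green-capped one: first set the blue- and white-capped jars that stand in front of it aside in the shallow dark-grey tray, then take the orange jar to the middle of the red mat, and after that stand the green jar on the back place that it left. Last, put the blue and the white jar back, each on the very front place it came from; lower every jar until it stands, never drop one, and keep all of them upright throughout.

Things in the scene. Friction and masses are not known exactly. Their poses are not given: they have to be found in the camera images.
- stand: Grey fixed board 108 x 190 mm, 12 mm thick, 3 flat white rings on top as jar places. Origin: underside, below the centre of the back place; z up, x to its back (away from the robot), y along its width. Place centres (mm): back (0, 0), front (-26, +52), (-26, -52), at z 12. Wire guard 97 mm high, inner face at x = 36. Grip front jars along its x, the back one, once they are gone, along its y.
- jar_orange: Culture jar with an orange screw cap: a clear upright cylinder 50 mm in diameter over its whole height (body and cap alike) and 95 mm high, pale agar and green plantlets inside, the cap the top 22 mm; about 150 g. Origin at the centre of its underside, z up through the cap. At the start it stands on the back place of the stand.
- jar_blue: Culture jar with a blue screw cap: a clear upright cylinder 50 mm in diameter over its whole height (body and cap alike) and 95 mm high, pale agar and green plantlets inside, the cap the top 22 mm; about 150 g. Origin at the centre of its underside, z up through the cap. At the start it stands on one of the two front places of the stand (which one varies).
- jar_white: Culture jar with a white screw cap: a clear upright cylinder 50 mm in diameter over its whole height (body and cap alike) and 95 mm high, pale agar and green plantlets inside, the cap the top 22 mm; about 150 g. Origin at the centre of its underside, z up through the cap. At the start it stands on one of the two front places of the stand (which one varies).
- jar_green: Culture jar with a green screw cap: a clear upright cylinder 50 mm in diameter over its whole height (body and cap alike) and 95 mm high, pale agar and green plantlets inside, the cap the top 22 mm; about 150 g. Origin at the centre of its underside, z up through the cap. The fresh jar; at the start it stands on the black mat.
- tray: Side area: shallow dark-grey rectangular tray with a rim, fixed, 120 mm (its x) by 220 mm (its y), rim 15 mm high and 4 mm thick, inner floor 4 mm above the table. Origin at the centre of its underside, z up. Two jars stand in it side by side along its y, for instance 50 mm either side of its centre.
- red_mat: Red round mat, fixed, 100 mm in diameter and 5 mm thick, for the jar taken out. Origin at the centre of its underside, z up.
- black_mat: Black square mat, fixed, 100 x 100 mm and 5 mm thick, on which the fresh green-capped jar stands at the start. Origin at the centre of its underside, z up.
There are look-alikes about, which are no part of the job. What is shaped like the jar_green but yellow is not meant.

How it is judged:
On the way, in this order (a step that is already met when the one before it is completed fails the run):
1. the blue and the white jar both stand released in the tray, the orange jar still at its place (x of jar_blue in the frame of tray between -0.036 and 0.036 m and y of jar_blue in the frame of tray between -0.086 and 0.086 m and z of jar_blue in the frame of tray between 0 and 0.01 m and angle between each of jar_blue, jar_white's own z axis and vertical below 0.08 rad and linear speed of each of jar_blue, jar_white below 0.02 m/s and angular speed of each of jar_blue, jar_white below 0.3 rad/s and contact force between each of jar_blue, jar_white and the fingers below 0.1 N and x of jar_white in the frame of tray between -0.036 and 0.036 m and y of jar_white in the frame of tray between -0.086 and 0.086 m and z of jar_white in the frame of tray between 0 and 0.01 m and distance of jar_orange from where it was at the start of the episode below 0.02 m), for 0.2 s.
2. the orange jar stands released on the red mat (horizontal distance between jar_orange and red_mat below 0.025 m and height (world z) of jar_orange between 0.002 and 0.009 m and angle between jar_orange's own z axis and vertical below 0.08 rad and linear speed of jar_orange below 0.02 m/s and angular speed of jar_orange below 0.3 rad/s and contact force between jar_orange and the fingers below 0.1 N), for 0.2 s.
3. the green jar stands released on the back place, the blue and the white jar not yet put back (x of jar_green in the frame of stand between -0.012 and 0.012 m and y of jar_green in the frame of stand between -0.012 and 0.012 m and z of jar_green in the frame of stand between 0.008 and 0.017 m and angle between jar_green's own z axis and vertical below 0.08 rad and linear speed of jar_green below 0.02 m/s and angular speed of jar_green below 0.3 rad/s and contact force between jar_green and the fingers below 0.1 N and distance of each of jar_blue, jar_white from where it was at the start of the episode above 0.08 m), for 0.2 s.
At the end, for the whole second after the job is handed in: The orange jar stands on the red mat, its centre within 25 mm of the mat's; the green jar stands on the stand's back place within 12 mm in x and in y; the blue and the white jar stand within 12 mm of where each stood at the start; all upright, released and at rest (all of step 2 and x of jar_green in the frame of stand between -0.012 and 0.012 m and y of jar_green in the frame of stand between -0.012 and 0.012 m and z of jar_green in the frame of stand between 0.008 and 0.017 m and angle between each of jar_green, jar_blue, jar_white's own z axis and vertical below 0.08 rad and linear speed of each of jar_green, jar_blue, jar_white below 0.02 m/s and angular speed of each of jar_green, jar_blue, jar_white below 0.3 rad/s and contact force between each of jar_green, jar_blue, jar_white and the fingers below 0.1 N and distance of each of jar_blue, jar_white from where it was at the start of the episode below 0.012 m); the robot touches nothing.
It fails at once if a jar is tipped by more than about 30 degrees (angle between any of jar_orange, jar_blue, jar_white, jar_green's own z axis and vertical above 0.55 rad).
It fails at once if a jar is dropped or thrown: it moves faster than 0.6 m/s while the fingers do not hold it ((linear speed of jar_orange above 0.6 m/s and contact force between jar_orange and the fingers below 0.1 N) or (linear speed of jar_blue above 0.6 m/s and contact force between jar_blue and the fingers below 0.1 N) or (linear speed of jar_white above 0.6 m/s and contact force between jar_white and the fingers below 0.1 N) or (linear speed of jar_green above 0.6 m/s and contact force between jar_green and the fingers below 0.1 N)).
It also fails if it takes over 131 s, if anything falls off the work surface, if the arm or the gripper's body presses on something with over 40 N, if the wrist force passes 120 N, or if a joint passes its speed limit or range.

## Working session

There is one attempt and no reset: what is moved stays moved. The work goes in short steps, Python scripts to look and compute and a tool call to move; the robot and the scene stay as the last step left them, time stands still between calls to the robot, and variables do not carry over. Pictures are saved under pics/ and viewed, and the job is handed in when it is done.

Besides the shell and the picture viewer there is one more tool, called after "Emit:" by a JSON object that holds its "api" and its "payload". play_rows: Moves the arm, as the interface text tells. Its arguments: {"type":"object","properties":{"motion":{"type":"string"},"newtons":{"type":"number"}},"required":["motion"]}

```bash
ls; mkdir -p pics
python3 - <<'E'
from rig import bot, get_image
import cv2
print(bot.read_state())
for n in ["scene","top","wrist"]:
    d=get_image(n); cv2.imwrite(f"pics/{n}0.png",d["frame"]); print(n,{k:v for k,v in d.items() if k!="frame"})
E
```

```text
pics
{'clock': 0.0, 'joints': array([-1.33589233,  0.32184808, -0.07007601,  1.45167678,  0.02260637,
        1.37080318, -0.05689728]), 'joint_velocities': array([-2.83884076e-04,  7.44210645e-04, -7.98562171e-04, -5.40406625e-04,
        3.83058327e-04, -5.02908271e-04,  8.85085055e-05]), 'tau': array([-1.94253294e-04, -4.93564045e+01, -3.82141974e-01, -3.14341378e+01,
        1.29676354e-02,  1.10458588e-02,  7.99219293e-06]), 'ee_pos': array([0.14229048, 0.63364319, 0.2119063 ]), 'eef_rot': array([ 1.10164726e-01,  9.93912865e-01, -9.72761625e-04, -5.37025408e-05]), 'force': array([0.25498536, 0.25027094, 0.68098787]), 'ft_torque': array([ 0.05628024, -0.00602144, -0.04782043]), 'grip_width': 0.08533464618691446}
scene {'fx': 400.45503419893436, 'fy': 400.45503419893436, 'cx': 321.4786623014528, 'cy': 200.7962140288329, 'k1': -0.07312012670700667, 'origin': array([1.00503751, 0.17002102, 0.73803989]), 'rotation': array([0.17610112, 0.25749538, 0.77483441, 0.54983285])}
top {'fx': 429.5166521406519, 'fy': 429.5166521406519, 'cx': 326.18615733403004, 'cy': 194.9157334188306, 'k1': -0.03522417773879826, 'origin': array([ 4.56930593e-01, -3.83362750e-04,  9.66746432e-01]), 'rotation': array([ 0.03574901, -0.02338245, -0.7047691 ,  0.70814955])}
wrist {'fx': 281.66548074473974, 'fy': 281.66548074473974, 'cx': 314.4784257123407, 'cy': 203.83835983383548, 'k1': -0.05001448560656908, 'origin': array([0.06589762, 0.65161073, 0.37335156]), 'rotation': array([-0.12341914, -0.09803524,  0.61704782,  0.77097912])}
```

View pics/scene0.png

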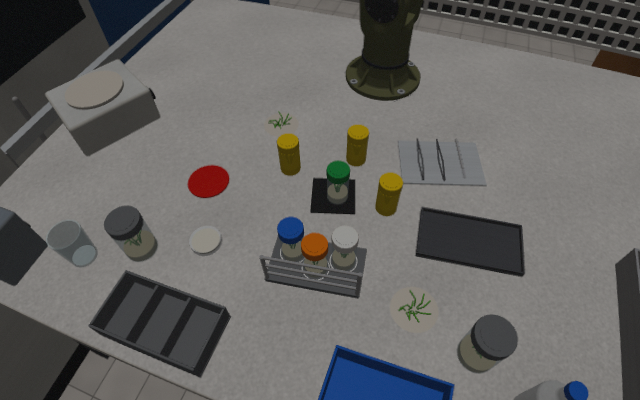

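View pics/top0.png

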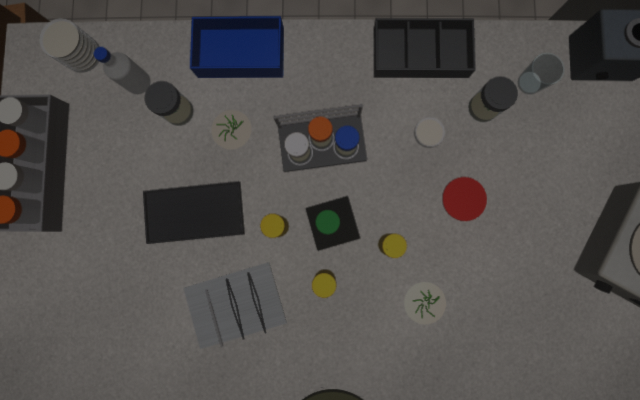

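View pics/wrist0.png

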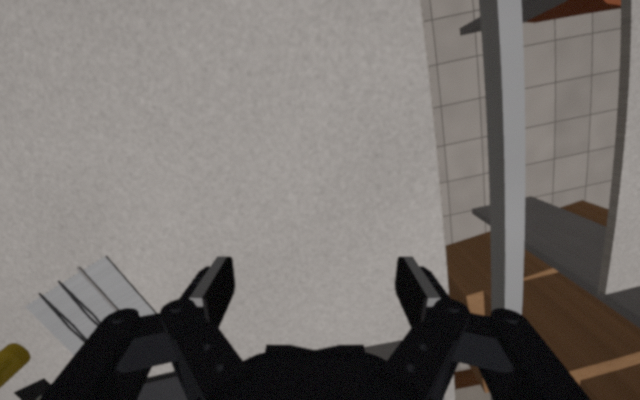

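```bash
cat > h.py <<'E'
import numpy as np, cv2
from scipy.spatial.transform import Rotation as R
from rig import bot, get_image
def rays(d,pts):
    K=np.array([[d["fx"],0,d["cx"]],[0,d["fy"],d["cy"]],[0,0,1.]])
    p=cv2.undistortPoints(np.array(pts,float).reshape(-1,1,2),K,np.array([d["k1"],0,0,0.])).reshape(-1,2)
    v=np.c_[p[:,0],-p[:,1],-np.ones(len(p))]
    return R.from_quat(d["rotation"]).apply(v)
def onz(d,pts,z):
    v=rays(d,pts); o=d["origin"]; return o+v*((z-o[2])/v[:,2])[:,None]
def tri(d1,p1,d2,p2):
    v1=rays(d1,[p1])[0];v2=rays(d2,[p2])[0]
    A=np.c_[v1,-v2];s,*_=np.linalg.lstsq(A,d2["origin"]-d1["origin"],rcond=None)
    a=d1["origin"]+s[0]*v1;b=d2["origin"]+s[1]*v2
    return (a+b)/2,np.linalg.norm(a-b)
def proj(d,P):
    K=np.array([[d["fx"],0,d["cx"]],[0,d["fy"],d["cy"]],[0,0,1.]])
    q=R.from_quat(d["rotation"]).inv().apply(np.atleast_2d(P)-d["origin"])*[1,-1,-1]
    return cv2.projectPoints(q.reshape(-1,1,3),np.zeros(3),np.zeros(3),K,np.array([d["k1"],0,0,0.]))[0].reshape(-1,2)
HUE={"orange":(5,16),"blue":(105,125),"green":(50,80),"yellow":(20,32),"red":(-5,4)}
def blobs(f,c,amin=60,smin=120,vmin=40):
    h=cv2.cvtColor(f,cv2.COLOR_BGR2HSV)
    H=h[...,0].astype(int);H[H>170]-=180
    if c=="white": m=(h[...,1]<40)&(h[...,2]>smin)
    else:
        a,b=HUE[c]; m=(H>=a)&(H<=b)&(h[...,1]>smin)&(h[...,2]>vmin)
    m=cv2.morphologyEx(m.astype(np.uint8),cv2.MORPH_OPEN,np.ones((3,3)))
    n,l,s,ce=cv2.connectedComponentsWithStats(m)
    return [(ce[i].round(1),s[i]) for i in range(1,n) if s[i,4]>=amin],l
E
python3 - <<'E'
from h import *
t=get_image("top");s=get_image("scene")
for n,d in(("top",t),("scene",s)):
    for c in ["orange","blue","green","red","yellow"]:
        for ce,st in blobs(d["frame"],c)[0]: print(n,c,ce,st)
    for c in [160,175]:
        for ce,st in blobs(d["frame"],"white",60,c)[0]: print(n,'white',c,ce,st)
cv2.imwrite("pics/topcrop1.png",cv2.resize(t["frame"][80:270,130:400],None,fx=2.9,fy=2.9,interpolation=cv2.INTER_CUBIC))
cv2.imwrite("pics/scenecrop1.png",cv2.resize(s["frame"][120:310,240:510],None,fx=2.9,fy=2.9,interpolation=cv2.INTER_CUBIC))
E
```

```text
top orange [17.7 10.6] [  6   4  20  18 206]
top orange [319.9 128.7] [308 117  25  25 485]
top orange [ 10.7 143.7] [  0 129  26  29 604]
top orange [  8.5 209.6] [  0 195  22  29 492]
top blue [240.5  47.1] [ 191   16   90   54 3479]
top blue [100.2  53.3] [ 94  47  14  14 150]
top blue [346.7 137.4] [335 126  24  24 461]
top green [327.3 221.5] [316 210  24  24 453]
top red [464.3 198.6] [ 443  177   44   44 1517]
top yellow [273.4 225.5] [261 214  27  24 507]
top yellow [392.9 245.1] [380 234  27  24 509]
top yellow [323.7 284. ] [312 271  24  27 509]
scene orange [617.7  62.7] [593  51  47  25 761]
scene orange [314.1 246.5] [301 233  27  28 629]
scene blue [290.2 230.1] [277 217  27  27 574]
scene blue [377.6 380.1] [ 318  345  136   55 4639]
scene blue [575.8 390.9] [564 381  24  19 373]
scene green [337.7 171.8] [327 161  23  23 423]
scene red [208.  181.1] [ 188  165   41   33 1039]
scene yellow [356.7 144.4] [347 125  22  41 763]
scene yellow [288.7 153.5] [277 134  23  41 787]
scene yellow [388.1 193.3] [376 173  27  43 872]
```

View pics/topcrop1.png

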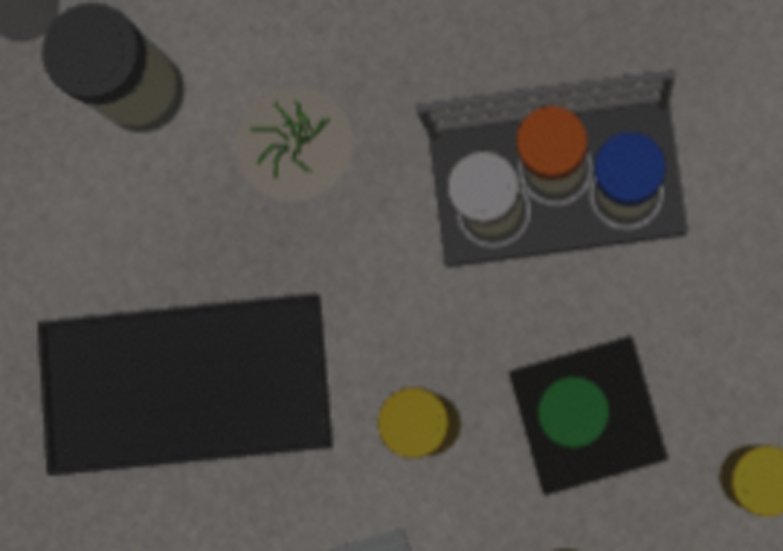

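View pics/scenecrop1.png

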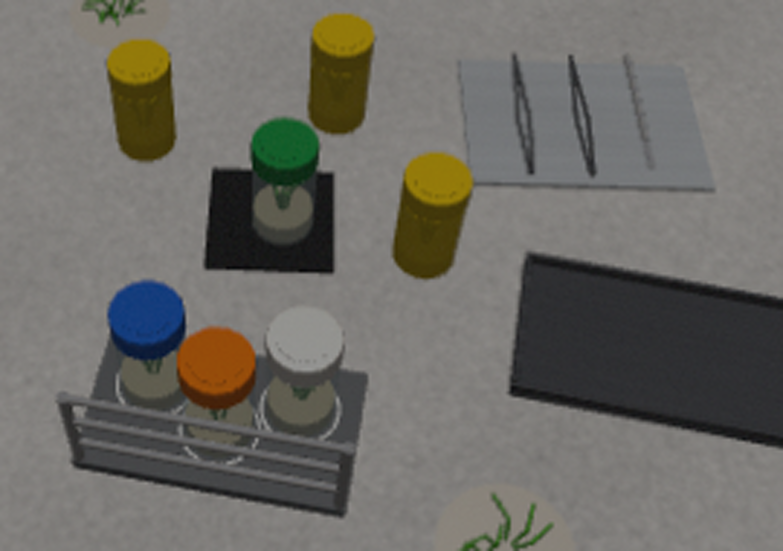

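Run:
```python
from h import *
t=get_image("top");s=get_image("scene")
f=t["frame"]
print("white lvl",f[145,297],f[131,430])
W={}
for n,d,(u0,v0,u1,v1) in(("top",t,(280,128,312,165)),("scene",s,(330,222,362,270))):
    g=cv2.cvtColor(d["frame"],cv2.COLOR_BGR2HSV)[v0:v1,u0:u1]
    for thr in (115,125,135):
        m=((g[...,2]>thr)&(g[...,1]<45)).astype(np.uint8); m=cv2.morphologyEx(m,cv2.MORPH_OPEN,np.ones((5,5)))
        k,l,st,ce=cv2.connectedComponentsWithStats(m); i=1+np.argmax(st[1:,4]) if k>1 else 0
        print(n,thr,ce[i]+[u0,v0],st[i])
px={"orange":(319.9,128.7),"blue":(346.7,137.4)}
sc={"orange":(314.1,246.5),"blue":(290.2,230.1),"green":(337.7,171.8)}
for c,p in px.items(): print(c,onz(t,[p],0.107-.002).round(4),tri(t,p,s,sc[c]))
print("green",onz(t,[(327.3,221.5)],.098).round(4),tri(t,(327.3,221.5),s,sc["green"]))
print("white",onz(t,[(296.8,144.5)],.105).round(4))
print("yellow",onz(t,[(273.4,225.5),(392.9,245.1),(323.7,284)],.093).round(4))
print("red",onz(t,[(464.3,198.6)],.005),onz(s,[(208,181.1)],.005))
c=lambda a:np.array(a)/2.9+[130,80]
print("tray",onz(t,c([(39,323),(320,295),(331,446),(49,473)])-.3,.015).round(4))
print("stand front",onz(t,c([(447,265),(686,234)])-.3,.012).round(4))
print("blk",onz(t,c([(511,372),(632,337),(666,459),(545,494)])-.3,.005).round(4))
```

```text
white lvl [116 115 117] [103 110 115]
top 115 [291.31578947 142.89473684] [ 7  9  9 12 95]
top 125 [295.5 146. ] [   0    0   32   37 1184]
top 135 [295.5 146. ] [   0    0   32   37 1184]
scene 115 [345.95276653 233.33333333] [  0   0  32  26 741]
scene 125 [346.00144092 233.26801153] [  0   0  32  26 694]
scene 135 [345.25205479 234.39452055] [  3   4  25  18 365]
orange [[0.6648 0.0285 0.105 ]] (array([0.6662009 , 0.02880581, 0.0990695 ]), np.float64(0.0002479052960389795))
blue [[ 0.6469 -0.0262  0.105 ]] (array([ 0.64796068, -0.02604313,  0.09937292]), np.float64(0.0007541866844450515))
green [[0.4759 0.0125 0.098 ]] (array([0.4760318 , 0.01245963, 0.09211415]), np.float64(0.00022358318004956325))
white [[0.632  0.0754 0.105 ]]
yellow [[ 0.4673  0.1222  0.093 ]
 [ 0.429  -0.1202  0.093 ]
 [ 0.3505  0.0191  0.093 ]]
red [[ 0.53050631 -0.29299053  0.005     ]] [[ 0.53219415 -0.2919071   0.005     ]]
tray [[0.5437 0.4297 0.015 ]
 [0.5663 0.2097 0.015 ]
 [0.4501 0.1987 0.015 ]
 [0.4277 0.4172 0.015 ]]
stand front [[ 0.5903  0.112   0.012 ]
 [ 0.6151 -0.0729  0.012 ]]
blk [[ 0.5079  0.062   0.005 ]
 [ 0.5355 -0.0315  0.005 ]
 [ 0.4416 -0.0577  0.005 ]
 [ 0.4143  0.035   0.005 ]]
```

Look-alikes (top image). Chosen: white jar (297,145), blue jar (347,137) and orange jar (320,129) on the stand, green jar (327,221) on the black mat, red mat (464,199).

Rejected:
- yellow jars at (273,225), (393,245) and (324,284)
- orange and white caps in the left rack, (11,144) and (8,210)
- blue bottle cap (100,53)
- white disc (430,131)
- blue bin (240,47)
- dark compartment box (425,47), which is not the tray at (193,212)

The crops confirm these choices, and the measured sizes fit: tray 221x118, front-place spacing 103.

```bash
cat >> h.py <<'E'
def down(yaw): # tool z down, tool y at world angle yaw
    y=np.array([np.cos(yaw),np.sin(yaw),0]);z=np.array([0,0,-1.]);x=np.cross(y,z)
    return R.from_matrix(np.c_[x,y,z])
def plan(xyz,yaw,step=40,minrows=1):
    s=bot.read_state();p=s["ee_pos"];q=R.from_quat(s["eef_rot"]);T=down(yaw)
    dp=np.array(xyz)-p; dr=(T*q.inv()).as_rotvec()
    n=max(minrows,int(np.ceil(max(np.linalg.norm(dp)*1000/step,np.linalg.norm(dr)/.13))))
    print("t",round(s["clock"],2),"at",p.round(4),"rpy err",(q.inv()*T).as_rotvec().round(3),"F",s["force"].round(1),"w",round(s["grip_width"],4))
    print("dp world mm",(dp*1e3).round(1),"rows",n)
    for i in range(n):
        qi=R.from_rotvec(dr*i/n)*q
        t=qi.inv().apply(dp/n)*1e3; r=(qi.inv()*R.from_rotvec(dr/n)*qi).as_rotvec()
        print(" ".join(f"{v:.1f}" for v in t)," ".join(f"{v:.3f}" for v in r))
E
python3 -c "
from h import *
plan((0.632,0.0754,0.22),0.139)"
```

```text
t 0.35 at [0.1424 0.6341 0.2128] rpy err [-0.     0.     1.211] F [-0.1  0.7  0.2] w 0.0852
dp world mm [ 489.6 -558.7    7.2] rows 19
-31.6 -23.0 -0.4 -0.000 0.000 0.064
-33.0 -21.0 -0.4 -0.000 0.000 0.064
-34.3 -18.8 -0.4 -0.000 0.000 0.064
-35.4 -16.6 -0.4 -0.000 0.000 0.064
-36.4 -14.3 -0.4 -0.000 0.000 0.064
-37.2 -12.0 -0.4 -0.000 0.000 0.064
-37.9 -9.6 -0.4 -0.000 0.000 0.064
-38.4 -7.2 -0.4 -0.000 0.000 0.064
-38.8 -4.7 -0.4 -0.000 0.000 0.064
-39.0 -2.2 -0.4 -0.000 0.000 0.064
-39.1 0.3 -0.4 -0.000 0.000 0.064
-39.0 2.8 -0.4 -0.000 0.000 0.064
-38.7 5.2 -0.4 -0.000 0.000 0.064
-38.3 7.7 -0.4 -0.000 0.000 0.064
-37.8 10.1 -0.4 -0.000 0.000 0.064
-37.0 12.5 -0.4 -0.000 0.000 0.064
-36.2 14.8 -0.4 -0.000 0.000 0.064
-35.2 17.1 -0.4 -0.000 0.000 0.064
-34.0 19.3 -0.4 -0.000 0.000 0.064
```

Emit:
{"api": "play_rows", "payload": {"motion": "-32 -23 0 0 0 0.064 0.15; -33 -21 0 0 0 0.064 0.15; -34 -19 0 0 0 0.064 0.15; -35 -17 0 0 0 0.064 0.15; -36 -14 0 0 0 0.064 0.15", "newtons": 40}}

```text
clock: 0.85
ee_pos: [0.2715, 0.486, 0.2132]
eef_rot: [0.268, 0.963, 0.0, 0.0]
force: [0.6, 0.4, 0.5]
grip_width: 0.0725
```

Emit:
{"api": "play_rows", "payload": {"motion": "-37 -12 -1 0 0 0.064 0.15; -38 -10 -1 0 0 0.064 0.15; -38 -7 -1 0 0 0.064 0.15; -39 -5 -1 0 0 0.064 0.15; -39 -2 -1 0 0 0.064 0.15"}}

```text
clock: 1.35
ee_pos: [0.3995, 0.3387, 0.2184]
eef_rot: [0.418, 0.908, 0.0, 0.0]
force: [-0.1, 0.9, -0.1]
grip_width: 0.0729
```

Emit:
{"api": "play_rows", "payload": {"motion": "-39 0 -1 0 0 0.064 0.15; -39 3 -1 0 0 0.064 0.15; -39 5 0 0 0 0.064 0.15; -38 8 0 0 0 0.064 0.15; -38 10 0 0 0 0.064 0.15"}}

```text
clock: 1.85
ee_pos: [0.5279, 0.1913, 0.2203]
eef_rot: [0.558, 0.83, 0.0, 0.0]
force: [0.0, 1.1, 0.7]
grip_width: 0.0725
```

Emit:
{"api": "play_rows", "payload": {"motion": "-37 12 0 0 0 0.064 0.15; -36 15 0 0 0 0.064 0.15; -35 17 0 0 0 0.064 0.15; -34 19 0 0 0 0.064 0.15; 0 0 0 0 0 0 0.15"}}

```text
clock: 2.35
ee_pos: [0.6311, 0.0673, 0.2199]
eef_rot: [0.662, 0.75, -0.001, 0.002]
force: [-0.1, -1.0, -0.2]
grip_width: 0.0726
```

Run:
```python
from h import *
plan((0.632,0.0754,0.22),0.139)
w=get_image("wrist"); cv2.imwrite("pics/w1.png",w["frame"])
print(proj(w,[(0.632,0.0754,.107),(0.6648,0.0285,.107),(0.6469,-0.0262,.107)]).round(1))
```

```text
t 2.35 at [0.6311 0.0673 0.2199] rpy err [ 0.001  0.005 -0.015] F [-0.1 -1.  -0.2] w 0.0726
dp world mm [0.9 8.1 0.1] rows 1
7.9 1.9 -0.1 0.001 0.005 -0.015
[[314.8 186.6]
 [340.  232.7]
 [316.7 275.2]]
```

View pics/w1.png

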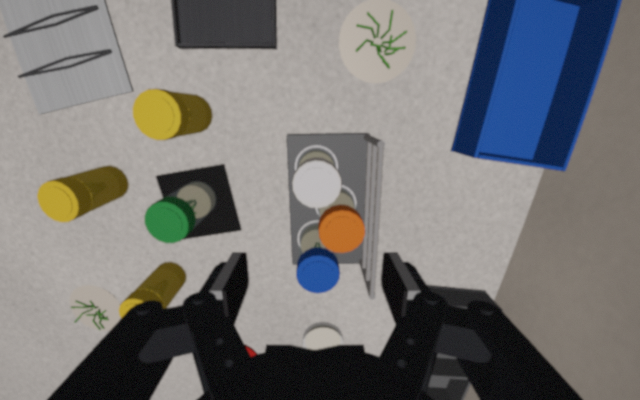

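Run:
```python
from h import *
w=get_image("wrist")
print(w["origin"].round(4))
for c in ["orange","blue","green"]:
    for ce,st in blobs(w["frame"],c)[0]: print(c,ce,st,onz(w,[ce],.105 if c!="green" else .098).round(4))
g=cv2.cvtColor(w["frame"],cv2.COLOR_BGR2GRAY)[155:215,285:330]
c=cv2.HoughCircles(cv2.resize(cv2.GaussianBlur(w["frame"][150:300,285:375].max(2),(3,3),0),None,fx=3,fy=3),cv2.HOUGH_GRADIENT,1.5,90,param1=80,param2=30,minRadius=55,maxRadius=85)
print(c)
for x,y,r in c[0]: print((x/3+285-.3,y/3+150-.3),r/3,onz(w,[(x/3+284.7,y/3+149.7)],.107).round(4))
cv2.imwrite("pics/w1c.png",cv2.resize(w["frame"][120:300,280:390],None,fx=3.3,fy=3.3,interpolation=cv2.INTER_CUBIC))
```

```text
[0.6207 0.1503 0.3809]
orange [341.5 232.3] [ 319  209   46   47 1739] [[0.6653 0.0323 0.105 ]]
blue [535.2  81.1] [  453     0   170   175 21018] [[0.8226 0.2071 0.105 ]]
blue [318.  273.2] [ 298  251   42   44 1476] [[ 0.647  -0.0206  0.105 ]]
green [171.1 222. ] [ 147  200   49   44 1642] [[0.4799 0.0173 0.098 ]]
[[[ 96.75 113.25  71.65]
  [176.25 254.25  63.85]
  [101.25 398.25  72.7 ]]]
(np.float32(316.95), np.float32(187.45)) 23.883333 [[0.6327 0.0785 0.107 ]]
(np.float32(343.45), np.float32(234.45)) 21.283333 [[0.6674 0.031  0.107 ]]
(np.float32(318.45), np.float32(282.45)) 24.233332 [[ 0.6489 -0.0313  0.107 ]]
```

View pics/w1c.png

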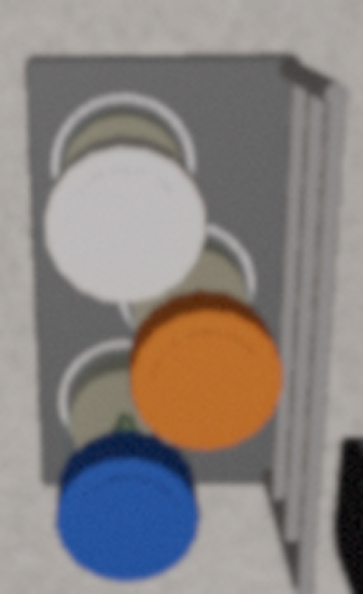

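Emit:
{"api": "play_rows", "payload": {"motion": "8 3 0 0.001 0.005 -0.015 0.15; 0 0 35 0 0 0 0.15; 0 0 35 0 0 0 0.15; 0 0 0 0 0 0 0.15; 0 0 0 0 0 0 0.15"}}

```text
clock: 2.95
ee_pos: [0.63, 0.0851, 0.1504]
eef_rot: [0.651, 0.759, 0.001, -0.003]
force: [-0.0, -0.1, 0.4]
grip_width: 0.0726
```

Run:
```python
from h import *
plan((0.633,0.075,0.070),0.139)
w=get_image("wrist"); cv2.imwrite("pics/w2.png",w["frame"])
```

```text
t 2.95 at [0.63   0.0851 0.1504] rpy err [-0.002 -0.006  0.013] F [-0.  -0.1  0.4] w 0.0726
dp world mm [  3.  -10.1 -80.4] rows 3
-3.6 0.5 26.8 -0.001 -0.002 0.004
-3.6 0.5 26.8 -0.001 -0.002 0.004
-3.5 0.5 26.8 -0.001 -0.002 0.004
```

View pics/w2.png

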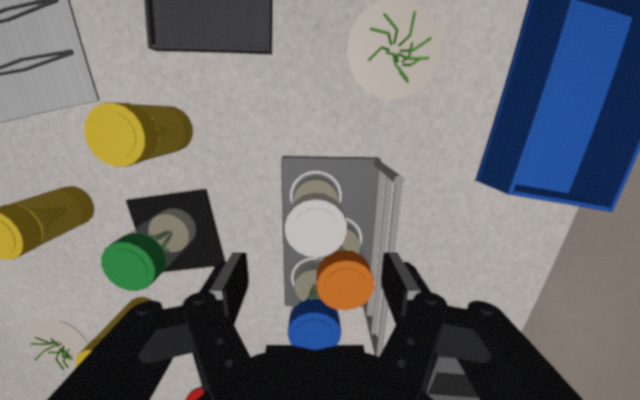

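Emit:
{"api": "play_rows", "payload": {"motion": "-10.5 1.5 0 -0.002 -0.006 0.013 0.15; 0 0 0 0 0 0 0.15; 0 0 0 0 0 0 0.15; 0 0 0 0 0 0 0.15"}}

```text
clock: 3.4
ee_pos: [0.6338, 0.073, 0.1506]
eef_rot: [0.657, 0.753, 0.001, 0.001]
force: [-0.3, -0.5, 0.5]
grip_width: 0.0721
```

Run:
```python
from h import *
plan((0.633,0.075,0.070),0.139)
w=get_image("wrist"); cv2.imwrite("pics/w3.png",w["frame"])
print(proj(w,[(0.633,0.075,.107),(0.666,0.0285,.107),(0.648,-0.0262,.107)]).round(1))
```

```text
t 3.4 at [0.6338 0.073  0.1506] rpy err [ 0.002  0.001 -0.003] F [-0.3 -0.5  0.5] w 0.0721
dp world mm [ -0.8   2.  -80.6] rows 3
0.7 -0.2 26.9 0.001 0.000 -0.001
0.7 -0.2 26.9 0.001 0.000 -0.001
0.7 -0.2 26.9 0.001 0.000 -0.001
[[311.8 216.9]
 [343.6 273.4]
 [313.5 323.4]]
```

View pics/w3.png

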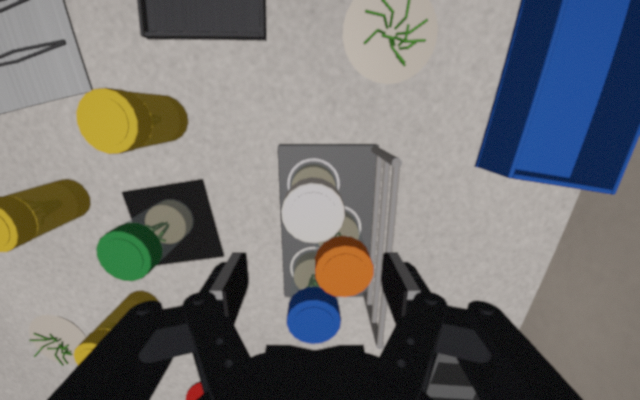

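Emit:
{"api": "play_rows", "payload": {"motion": "3.5 0 20 0 0 0 0.15; 0 0 20 0 0 0 0.15; 0 0 20 0 0 0 0.15; 0 0 20 0 0 0 0.15; 0 0 0 0 0 0 0.15"}}

```text
clock: 3.95
ee_pos: [0.6307, 0.0765, 0.067]
eef_rot: [0.657, 0.754, -0.002, -0.001]
force: [-0.7, -0.1, -1.0]
grip_width: 0.0725
```

Emit:
{"api": "play_rows", "payload": {"motion": "0 0 0 0 0 0 0.15; 0 0 0 0 0 0 0.15"}}

```text
clock: 4.15
ee_pos: [0.6342, 0.0765, 0.0714]
eef_rot: [0.657, 0.754, 0.001, 0.001]
force: [0.3, -1.1, 0.2]
grip_width: 0.0726
```

Run:
```python
from h import *
plan((0.633,0.0765,0.070),0.139)
w=get_image("wrist"); cv2.imwrite("pics/w4.png",w["frame"])
s=get_image("scene"); cv2.imwrite("pics/s4.png",cv2.resize(s["frame"][130:310,240:440],None,fx=3,fy=3))
```

```text
t 4.15 at [0.6342 0.0765 0.0714] rpy err [ 0.003  0.001 -0.003] F [ 0.3 -1.1  0.2] w 0.0726
dp world mm [-1.2  0.  -1.4] rows 1
0.2 -1.2 1.4 0.003 0.001 -0.003
```

View pics/w4.png

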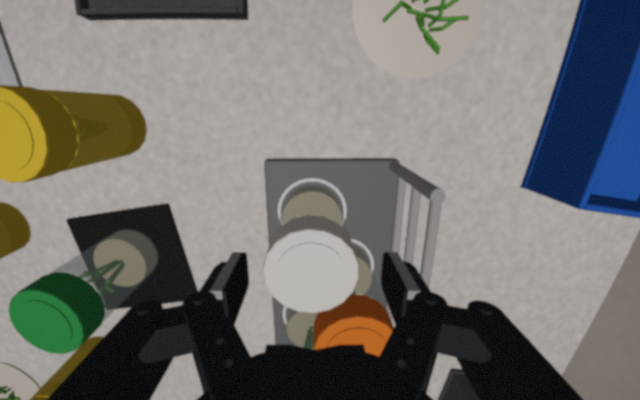

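View pics/s4.png

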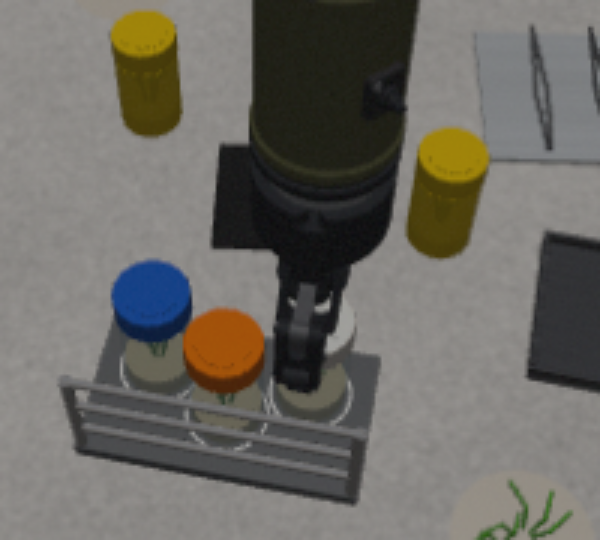

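Run:
```python
from h import *
s=get_image("scene");w=get_image("wrist");st=bot.read_state();p=st["ee_pos"];print(p)
ya=np.array([np.cos(.139),np.sin(.139),0])
for z in (.107,.062): 
  print(z,proj(w,[[p[0],p[1],z]]).round(1))
# finger on + side tip at scene (outer back ~50mm), and jar base/top for y hypotheses
q=p+ya*.045; q[2]=.062
print("tip scene",(proj(s,[q])-[240,130])*3)
for y in (.075,.078,.081): print(y,((proj(s,[[.633,y,.012],[.633,y,.107]])-[240,130])*3).round(0).tolist(), proj(w,[[.633,y,.107],[.633,y,.012]]).round(1).tolist())
```

```text
[0.63379103 0.07651506 0.07102162]
0.107 [[311.6 275.5]]
0.062 [[312.  238.2]]
tip scene [[298.49470749 420.22734319]]
0.075 [[306.0, 393.0], [311.0, 320.0]] [[309.7, 277.8], [311.1, 214.1]]
0.078 [[311.0, 394.0], [316.0, 321.0]] [[310.5, 272.8], [311.6, 210.8]]
0.081 [[315.0, 395.0], [321.0, 323.0]] [[311.3, 267.7], [312.0, 207.4]]
```

Emit:
{"api": "play_rows", "payload": {"motion": "1.5 -0.5 0 0 0 0 0.15; 0 0 0 0 0 0 0.5; 0 0 0 0 0 0 0.7; 0 0 0 0 0 0 1; 0 0 0 0 0 0 1", "newtons": 40}}

```text
clock: 4.85
ee_pos: [0.6326, 0.0779, 0.0705]
eef_rot: [0.657, 0.754, 0.0, 0.001]
force: [-1.6, 1.0, 3.2]
grip_width: 0.0489
```

Emit:
{"api": "play_rows", "payload": {"motion": "0 0 0 0 0 0 1; 0 0 0 0 0 0 1; 0 0 0 0 0 0 1"}}

```text
clock: 5.15
ee_pos: [0.6326, 0.0779, 0.0704]
eef_rot: [0.657, 0.754, 0.0, 0.001]
force: [-2.1, 0.4, 5.4]
grip_width: 0.0484
```

Run:
```python
from h import *
plan((0.633,0.078,0.070),0.139)
w=get_image("wrist"); cv2.imwrite("pics/w5.png",w["frame"])
s=get_image("scene"); cv2.imwrite("pics/s5.png",cv2.resize(s["frame"][130:310,240:440],None,fx=3,fy=3))
plan((0.633,0.078,0.070),0.139)
```

```text
t 5.15 at [0.6326 0.0779 0.0704] rpy err [ 0.001  0.001 -0.003] F [-2.1  0.4  5.4] w 0.0484
dp world mm [ 0.4  0.1 -0.4] rows 1
-0.0 0.4 0.4 0.001 0.001 -0.003
t 5.25 at [0.6326 0.0779 0.0704] rpy err [ 0.001  0.001 -0.003] F [-1.4  0.4  6. ] w 0.0485
dp world mm [ 0.4  0.1 -0.4] rows 1
0.1 0.4 0.4 0.001 0.001 -0.003
```

View pics/w5.png

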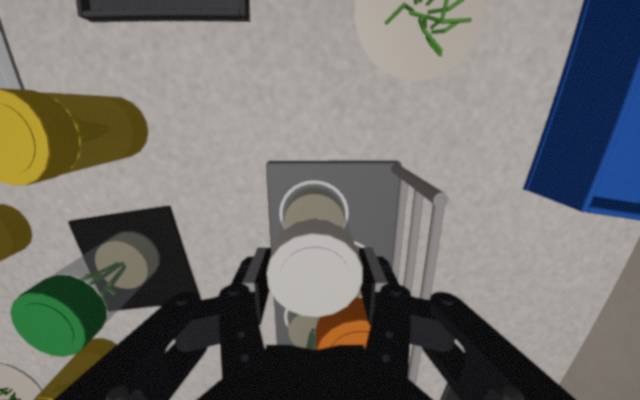

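Emit:
{"api": "play_rows", "payload": {"motion": "0 0 -10 0 0 0 1; 0 0 -25 0 0 0 1; 0 0 -35 0 0 0 1; 0 0 -35 0 0 0 1; 0 0 -25 0 0 0 1"}}

```text
clock: 5.75
ee_pos: [0.6329, 0.0777, 0.2024]
eef_rot: [0.658, 0.753, 0.001, 0.001]
force: [0.2, -0.7, -1.7]
grip_width: 0.0485
```

Run:
```python
from h import *
plan((0.492,0.364,0.20),0.139,step=36)
```

```text
t 5.75 at [0.6329 0.0777 0.2024] rpy err [ 0.003  0.001 -0.003] F [ 0.2 -0.7 -1.7] w 0.0485
dp world mm [-140.9  286.3   -2.4] rows 9
33.6 -11.2 0.2 0.000 0.000 -0.000
33.6 -11.2 0.2 0.000 0.000 -0.000
33.6 -11.2 0.2 0.000 0.000 -0.000
33.7 -11.2 0.2 0.000 0.000 -0.000
33.7 -11.2 0.2 0.000 0.000 -0.000
33.7 -11.1 0.2 0.000 0.000 -0.000
33.7 -11.1 0.2 0.000 0.000 -0.000
33.7 -11.1 0.2 0.000 0.000 -0.000
33.7 -11.1 0.3 0.000 0.000 -0.000
```

Emit:
{"api": "play_rows", "payload": {"motion": "20 -6.7 0 0 0 0 1; 40 -13.3 0 0 0 0 1; 40 -13.3 0 0 0 0 1; 40 -13.3 0 0 0 0 1; 40 -13.3 0 0 0 0 1"}}

```text
clock: 6.25
ee_pos: [0.5475, 0.2492, 0.1996]
eef_rot: [0.658, 0.753, -0.0, 0.001]
force: [-0.1, 0.2, -0.5]
grip_width: 0.0481
```

Emit:
{"api": "play_rows", "payload": {"motion": "40 -13.3 0 0 0 0 1; 40 -13.3 0 0 0 0 1; 30 -10 0 0 0 0 1; 13 -4 0 0 0 0 1; 0 0 0 0 0 0 1"}}

```text
clock: 6.75
ee_pos: [0.4902, 0.3665, 0.1991]
eef_rot: [0.656, 0.755, -0.0, 0.0]
force: [-0.2, -0.1, -1.5]
grip_width: 0.0489
```

Emit:
{"api": "play_rows", "payload": {"motion": "0 0 20 0 0 0 1; 0 0 30 0 0 0 1; 0 0 30 0 0 0 1; 0 0 20 0 0 0 1; 0 0 0 0 0 0 1"}}

```text
clock: 7.25
ee_pos: [0.4915, 0.3598, 0.0963]
eef_rot: [0.659, 0.752, -0.003, 0.001]
force: [-0.7, -0.1, -1.7]
grip_width: 0.0485
```

Run:
```python
from h import *
s=get_image("scene"); cv2.imwrite("pics/s6.png",s["frame"])
w=get_image("wrist"); cv2.imwrite("pics/w6.png",w["frame"])
plan((0.492,0.364,0.0624),0.139,step=36)
```

```text
t 7.35 at [0.4932 0.3624 0.1   ] rpy err [ 0.002  0.002 -0.006] F [ 0.1  0.2 -0.1] w 0.0486
dp world mm [ -1.2   1.6 -37.6] rows 2
0.9 -0.5 18.8 0.001 0.001 -0.003
0.9 -0.5 18.8 0.001 0.001 -0.003
```

View pics/s6.png

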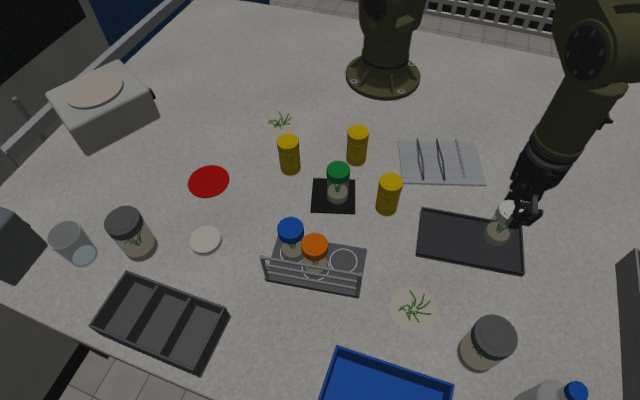

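View pics/w6.png

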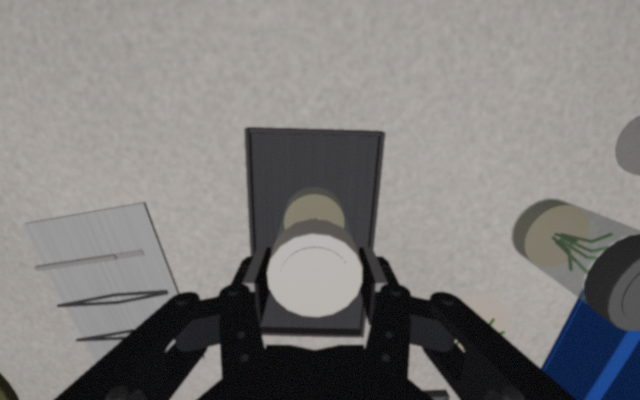

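Emit:
{"api": "play_rows", "payload": {"motion": "1 -1 15 0 0 0 1; 0 0 13 0 0 0 1; 0 0 6 0 0 0 1; 0 0 0 0 0 0 1; 0 0 0 0 0 0 1"}}

```text
clock: 7.85
ee_pos: [0.4907, 0.3653, 0.0655]
eef_rot: [0.657, 0.754, 0.0, 0.001]
force: [0.1, -0.0, -1.5]
grip_width: 0.0488
```

Emit:
{"api": "play_rows", "payload": {"motion": "0 0 1 0 0 0 1; 0 0 1 0 0 0 1; 0 0 1 0 0 0 1; 0 0 0 0 0 0 1; 0 0 0 0 0 0 1"}}

```text
clock: 8.35
ee_pos: [0.4907, 0.3653, 0.0626]
eef_rot: [0.657, 0.754, 0.0, 0.001]
force: [0.7, 0.4, -1.3]
grip_width: 0.0482
```

Emit:
{"api": "play_rows", "payload": {"motion": "0 0 0.7 0 0 0 1; 0 0 0 0 0 0 1; 0 0 0.7 0 0 0 1; 0 0 0 0 0 0 1"}}

```text
clock: 8.75
ee_pos: [0.4908, 0.3655, 0.0625]
eef_rot: [0.657, 0.754, 0.0, 0.0]
force: [-3.1, -1.5, 6.3]
grip_width: 0.0487
```

Emit:
{"api": "play_rows", "payload": {"motion": "0 0 -0.7 0 0 0 0.5; 0 0 0 0 0 0 0.4; 0 0 0 0 0 0 0.3; 0 0 0 0 0 0 0.2; 0 0 0 0 0 0 0.15"}}

```text
clock: 9.25
ee_pos: [0.4908, 0.3652, 0.0617]
eef_rot: [0.657, 0.753, 0.0, 0.001]
force: [0.4, 0.1, 0.0]
grip_width: 0.0727
```

Emit:
{"api": "play_rows", "payload": {"motion": "0 0 -20 0 0 0 0.15; 0 0 -30 0 0 0 0.15; 0 0 -40 0 0 0 0.15; 0 0 -30 0 0 0 0.15; 0 0 -10 0 0 0 0.15"}}

```text
clock: 9.75
ee_pos: [0.4923, 0.3664, 0.1959]
eef_rot: [0.657, 0.753, 0.003, 0.001]
force: [1.0, 0.2, -1.0]
grip_width: 0.0727
```

Emit:
{"api": "play_rows", "payload": {"motion": "0 0 0 0 0 0 0.15; 0 0 0 0 0 0 0.15"}}

```text
clock: 9.95
ee_pos: [0.4899, 0.3649, 0.1904]
eef_rot: [0.657, 0.754, -0.001, 0.001]
force: [-0.2, 0.5, 0.2]
grip_width: 0.0727
```

Run:
```python
from h import *
plan((0.648,-0.0245,0.20),0.139,step=40)
s=get_image("scene"); cv2.imwrite("pics/s7.png",s["frame"])
t=get_image("top"); cv2.imwrite("pics/t7.png",cv2.resize(t["frame"][80:270,130:400],None,fx=2.9,fy=2.9))
print(proj(t,[(.4908,.3655,.099),(.6326,.0779,.012)]))
```

```text
t 9.95 at [0.4899 0.3649 0.1904] rpy err [-0.001  0.002 -0.003] F [-0.2  0.5  0.2] w 0.0727
dp world mm [ 158.1 -389.4    9.6] rows 11
-37.0 9.4 -0.8 -0.000 0.000 -0.000
-37.0 9.4 -0.8 -0.000 0.000 -0.000
-37.0 9.4 -0.8 -0.000 0.000 -0.000
-37.0 9.4 -0.8 -0.000 0.000 -0.000
-37.0 9.4 -0.8 -0.000 0.000 -0.000
-37.0 9.4 -0.8 -0.000 0.000 -0.000
-37.0 9.4 -0.8 -0.000 0.000 -0.000
-37.0 9.4 -0.8 -0.000 0.000 -0.000
-37.0 9.4 -0.9 -0.000 0.000 -0.000
-37.0 9.4 -0.9 -0.000 0.000 -0.000
-37.1 9.3 -0.9 -0.000 0.000 -0.000
[[154.82812406 213.14585515]
 [299.19704514 152.5034985 ]]
```

View pics/t7.png

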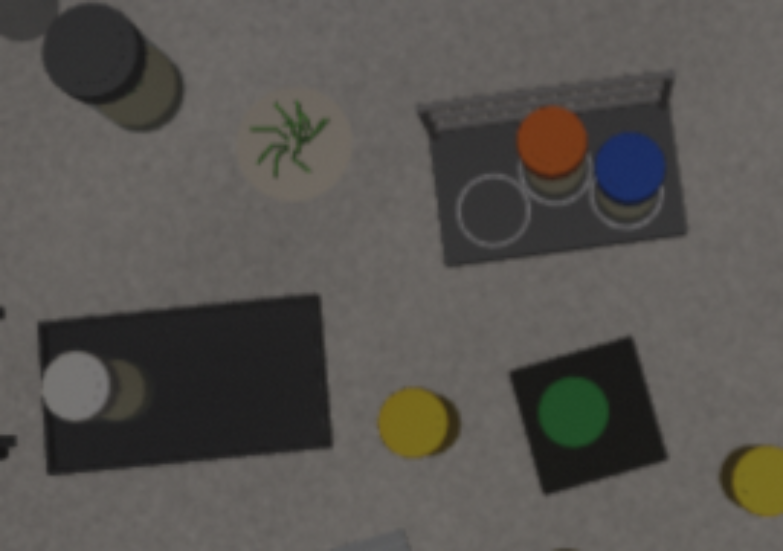

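View pics/s7.png

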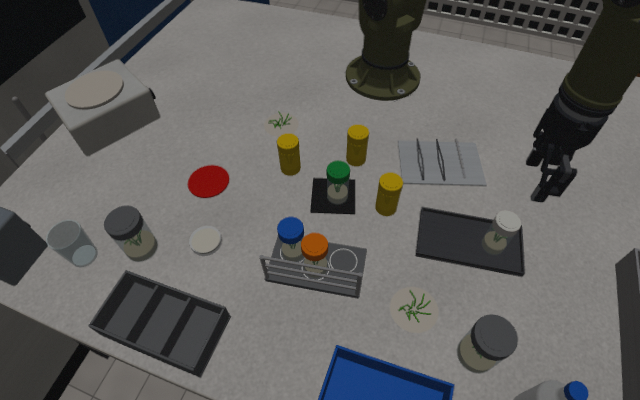

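Emit:
{"api": "play_rows", "payload": {"motion": "-30 7.6 -2 0 0 0 0.15; -46 11.7 -2 0 0 0 0.15; -46 11.7 0 0 0 0 0.15; -46 11.7 0 0 0 0 0.15; -46 11.7 0 0 0 0 0.15"}}

```text
clock: 10.55
ee_pos: [0.5731, 0.1588, 0.1946]
eef_rot: [0.657, 0.754, -0.001, 0.0]
force: [0.3, -0.0, 0.5]
grip_width: 0.0723
```

Emit:
{"api": "play_rows", "payload": {"motion": "-46 11.7 0 0 0 0 0.15; -46 11.7 0 0 0 0 0.15; -46 11.7 0 0 0 0 0.15; -35 9 0 0 0 0 0.15; -20 5 0 0 0 0 0.15"}}

```text
clock: 11.05
ee_pos: [0.6479, -0.0288, 0.1946]
eef_rot: [0.659, 0.752, -0.002, 0.001]
force: [0.5, 0.9, 0.4]
grip_width: 0.0726
```

Emit:
{"api": "play_rows", "payload": {"motion": "0 0 20 0 0 0 0.15; 0 0 20 0 0 0 0.15; 0 0 0 0 0 0 0.15; 0 0 0 0 0 0 0.15; 0 0 0 0 0 0 0.15"}}

```text
clock: 11.55
ee_pos: [0.6488, -0.0237, 0.1571]
eef_rot: [0.657, 0.754, 0.0, 0.001]
force: [-0.2, -0.7, 0.5]
grip_width: 0.0729
```

Run:
```python
from h import *
plan((0.6475,-0.0243,0.07),0.139,step=30)
w=get_image("wrist"); cv2.imwrite("pics/w8.png",w["frame"])
for y in(-.027,-.0243,-.021): print(proj(w,[(0.6475,y,.107)]))
```

```text
t 11.55 at [ 0.6488 -0.0237  0.1571] rpy err [ 0.002  0.001 -0.003] F [-0.2 -0.7  0.5] w 0.0729
dp world mm [ -1.3  -0.6 -87.1] rows 3
-0.1 -0.5 29.0 0.001 0.000 -0.001
-0.1 -0.5 29.0 0.001 0.000 -0.001
-0.1 -0.5 29.0 0.001 0.000 -0.001
[[310.47121918 219.99943009]]
[[310.91312642 216.88819554]]
[[311.45780124 213.05363561]]
```

View pics/w8.png

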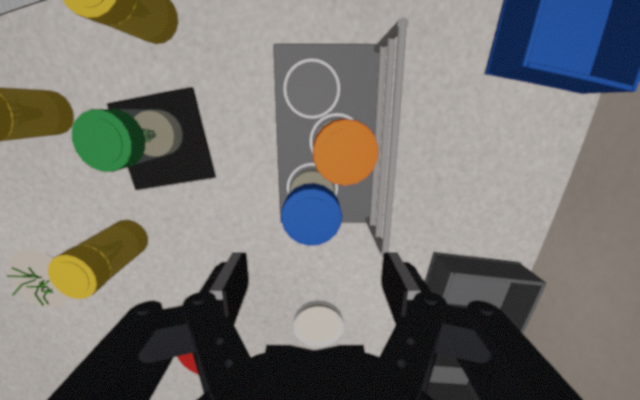

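Emit:
{"api": "play_rows", "payload": {"motion": "0 -1 26 0 0 0 0.15; 0 0 26 0 0 0 0.15; 0 0 20 0 0 0 0.15; 0 0 14 0 0 0 0.15; 0 0 0 0 0 0 0.15"}}

```text
clock: 12.1
ee_pos: [0.6463, -0.0238, 0.0689]
eef_rot: [0.657, 0.754, -0.001, -0.0]
force: [-1.1, 1.1, 0.3]
grip_width: 0.0725
```

Emit:
{"api": "play_rows", "payload": {"motion": "0 0 0 0 0 0 0.15; 0 0 0 0 0 0 0.15"}}

```text
clock: 12.3
ee_pos: [0.6486, -0.0242, 0.072]
eef_rot: [0.657, 0.754, 0.001, 0.002]
force: [-0.1, -0.5, 0.4]
grip_width: 0.0725
```

Run:
```python
from h import *
plan((0.6475,-0.0235,0.07),0.139,step=30)
w=get_image("wrist"); cv2.imwrite("pics/w9.png",w["frame"])
```

```text
t 12.3 at [ 0.6486 -0.0242  0.072 ] rpy err [ 0.004  0.001 -0.003] F [-0.1 -0.5  0.4] w 0.0725
dp world mm [-1.1  0.7 -2. ] rows 1
0.9 -1.0 2.0 0.004 0.001 -0.003
```

View pics/w9.png

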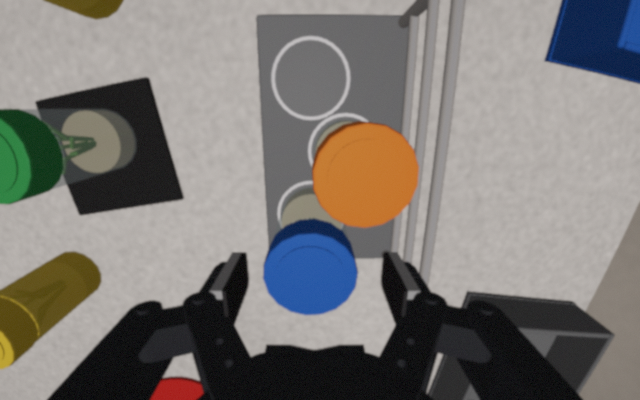

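Emit:
{"api": "play_rows", "payload": {"motion": "0.7 -0.5 1 0 0 0 0.15; 0 0 0 0 0 0 0.5; 0 0 0 0 0 0 0.7; 0 0 0 0 0 0 1; 0 0 0 0 0 0 1"}}

```text
clock: 12.85
ee_pos: [0.647, -0.0235, 0.07]
eef_rot: [0.657, 0.754, 0.0, 0.001]
force: [-1.2, -0.5, 4.8]
grip_width: 0.0486
```

Emit:
{"api": "play_rows", "payload": {"motion": "0 0 0 0 0 0 1; 0 0 0 0 0 0 1; 0 0 0 0 0 0 1"}}

```text
clock: 13.15
ee_pos: [0.647, -0.0235, 0.07]
eef_rot: [0.657, 0.754, 0.0, 0.001]
force: [-2.0, 0.2, 6.1]
grip_width: 0.0491
```

Emit:
{"api": "play_rows", "payload": {"motion": "0 0 -10 0 0 0 1; 0 0 -25 0 0 0 1; 0 0 -35 0 0 0 1; 0 0 -35 0 0 0 1; 0 0 -25 0 0 0 1"}}

```text
clock: 13.65
ee_pos: [0.6473, -0.0236, 0.2018]
eef_rot: [0.657, 0.753, 0.001, 0.002]
force: [-0.0, 0.1, -1.2]
grip_width: 0.0483
```

Run:
```python
from h import *
plan((0.501,0.267,0.20),0.139,step=40)
```

```text
t 13.65 at [ 0.6473 -0.0236  0.2018] rpy err [ 0.003  0.001 -0.003] F [-0.   0.1 -1.2] w 0.0483
dp world mm [-146.3  290.6   -1.8] rows 9
34.2 -11.7 0.1 0.000 0.000 -0.000
34.2 -11.7 0.1 0.000 0.000 -0.000
34.2 -11.7 0.1 0.000 0.000 -0.000
34.2 -11.7 0.1 0.000 0.000 -0.000
34.2 -11.7 0.2 0.000 0.000 -0.000
34.2 -11.7 0.2 0.000 0.000 -0.000
34.2 -11.7 0.2 0.000 0.000 -0.000
34.2 -11.6 0.2 0.000 0.000 -0.000
34.2 -11.6 0.2 0.000 0.000 -0.000
```

Emit:
{"api": "play_rows", "payload": {"motion": "20 -6.8 0 0 0 0 1; 40 -13.6 0 0 0 0 1; 40 -13.6 0 0 0 0 1; 40 -13.6 0 0 0 0 1; 40 -13.6 0 0 0 0 1"}}

```text
clock: 14.15
ee_pos: [0.5606, 0.1479, 0.1991]
eef_rot: [0.658, 0.753, 0.0, 0.001]
force: [1.0, 0.4, -1.5]
grip_width: 0.0486
```

Emit:
{"api": "play_rows", "payload": {"motion": "40 -13.6 0 0 0 0 1; 40 -13.6 0 0 0 0 1; 33 -11.3 0 0 0 0 1; 15 -5.3 0 0 0 0 1; 0 0 0 0 0 0 1"}}

```text
clock: 14.65
ee_pos: [0.4993, 0.2702, 0.1987]
eef_rot: [0.656, 0.755, -0.0, 0.0]
force: [-0.2, -0.1, -2.2]
grip_width: 0.0485
```

Emit:
{"api": "play_rows", "payload": {"motion": "0 0 20 0 0 0 1; 0 0 30 0 0 0 1; 0 0 35 0 0 0 1; 0 0 30 0 0 0 1; 0 0 18 0 0 0 1"}}

```text
clock: 15.15
ee_pos: [0.5012, 0.2636, 0.0634]
eef_rot: [0.659, 0.752, -0.002, 0.001]
force: [-1.5, 0.5, -0.3]
grip_width: 0.0486
```

Emit:
{"api": "play_rows", "payload": {"motion": "0 0 2 0 0 0 1; 0 0 1 0 0 0 1; 0 0 1 0 0 0 1; 0 0 0 0 0 0 1; 0 0 0 0 0 0 1"}}

```text
clock: 15.65
ee_pos: [0.5016, 0.2676, 0.0627]
eef_rot: [0.657, 0.753, 0.001, 0.001]
force: [0.0, -1.0, -2.2]
grip_width: 0.0484
```

Emit:
{"api": "play_rows", "payload": {"motion": "0 0 0.7 0 0 0 1; 0 0 0 0 0 0 1; 0 0 0.7 0 0 0 1; 0 0 0 0 0 0 1"}}

```text
clock: 16.05
ee_pos: [0.5013, 0.2677, 0.0615]
eef_rot: [0.657, 0.754, 0.0, 0.001]
force: [-1.3, -0.7, 5.1]
grip_width: 0.0483
```

Emit:
{"api": "play_rows", "payload": {"motion": "0 0 -0.7 0 0 0 0.5; 0 0 0 0 0 0 0.4; 0 0 0 0 0 0 0.3; 0 0 0 0 0 0 0.2; 0 0 0 0 0 0 0.15"}}

```text
clock: 16.55
ee_pos: [0.501, 0.2674, 0.0611]
eef_rot: [0.657, 0.754, -0.0, 0.001]
force: [-1.3, 0.0, 0.6]
grip_width: 0.0727
```

Emit:
{"api": "play_rows", "payload": {"motion": "0 0 -20 0 0 0 0.15; 0 0 -30 0 0 0 0.15; 0 0 -40 0 0 0 0.15; 0 0 -30 0 0 0 0.15; 0 0 -10 0 0 0 0.15"}}

```text
clock: 17.05
ee_pos: [0.5027, 0.2684, 0.195]
eef_rot: [0.657, 0.753, 0.003, 0.001]
force: [0.4, -0.5, -1.0]
grip_width: 0.0727
```

Run:
```python
from h import *
print(bot.read_state()["joints"].round(2))
plan((0.6655,0.0302,0.20),0.139+np.pi/2,step=40)
plan((0.6655,0.0302,0.20),0.139-np.pi/2,step=40)
t=get_image("top"); cv2.imwrite("pics/t9.png",cv2.resize(t["frame"][80:270,130:400],None,fx=2.9,fy=2.9))
```

```text
[-0.91  0.16  0.42  1.7  -0.07  1.29 -0.34]
t 17.05 at [0.5027 0.2684 0.195 ] rpy err [ 0.007  0.003 -1.574] F [ 0.4 -0.5 -1. ] w 0.0727
dp world mm [ 162.8 -238.2    5. ] rows 13
-19.9 9.9 -0.4 0.001 0.000 -0.121
-20.9 7.5 -0.4 0.001 0.000 -0.121
-21.7 4.9 -0.4 0.001 0.000 -0.121
-22.1 2.2 -0.4 0.001 0.000 -0.121
-22.2 -0.5 -0.4 0.001 0.000 -0.121
-22.0 -3.1 -0.4 0.001 0.000 -0.121
-21.4 -5.8 -0.4 0.001 0.000 -0.121
-20.6 -8.3 -0.4 0.001 0.000 -0.121
-19.4 -10.7 -0.4 0.001 0.000 -0.121
-18.0 -13.0 -0.4 0.001 0.000 -0.121
-16.3 -15.1 -0.4 0.001 0.000 -0.121
-14.3 -16.9 -0.4 0.001 0.000 -0.121
-12.2 -18.5 -0.4 0.001 0.000 -0.121
t 17.05 at [0.5027 0.2684 0.195 ] rpy err [ 0.003 -0.007  1.568] F [ 0.4 -0.5 -1. ] w 0.0727
dp world mm [ 162.8 -238.2    5. ] rows 13
-19.9 9.9 -0.4 0.000 -0.001 0.121
-18.5 12.2 -0.4 0.000 -0.001 0.121
-16.9 14.4 -0.3 0.000 -0.001 0.121
-15.1 16.3 -0.3 0.000 -0.001 0.121
-13.0 18.0 -0.3 0.000 -0.001 0.121
-10.7 19.4 -0.3 0.000 -0.001 0.121
-8.3 20.6 -0.3 0.000 -0.001 0.121
-5.8 21.4 -0.3 0.000 -0.001 0.121
-3.1 22.0 -0.3 0.000 -0.001 0.121
-0.5 22.2 -0.4 0.000 -0.001 0.121
2.2 22.1 -0.4 0.000 -0.001 0.121
4.8 21.7 -0.4 0.000 -0.001 0.121
7.4 20.9 -0.4 0.000 -0.001 0.121
```

View pics/t9.png

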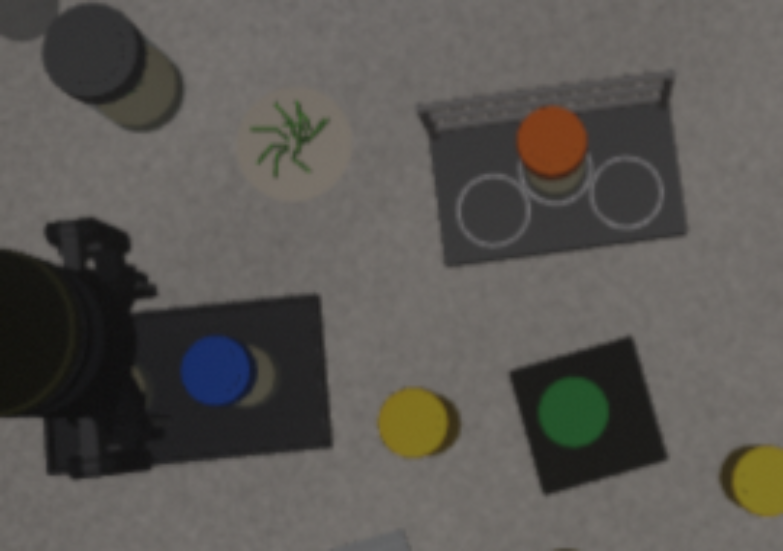

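Emit:
{"api": "play_rows", "payload": {"motion": "-20 10 -1 0 0 0.121 0.15; -18.5 12 -1 0 0 0.121 0.15; -17 14.5 -1 0 0 0.121 0.15; -15 16.5 -1 0 0 0.121 0.15; -13 18 -1 0 0 0.121 0.15"}}

```text
clock: 17.6
ee_pos: [0.5631, 0.1747, 0.1945]
eef_rot: [0.853, 0.521, -0.001, 0.001]
force: [-0.5, 0.0, -0.5]
grip_width: 0.0724
```

Emit:
{"api": "play_rows", "payload": {"motion": "-11 19.5 0 0 0 0.121 0.15; -8.5 20.5 0 0 0 0.121 0.15; -6 21.5 0 0 0 0.121 0.15; -3 22 0 0 0 0.121 0.15; -0.5 22 0 0 0 0.121 0.15"}}

```text
clock: 18.1
ee_pos: [0.6252, 0.0826, 0.1945]
eef_rot: [0.97, 0.243, -0.001, 0.001]
force: [0.2, 0.1, -0.4]
grip_width: 0.0725
```

Emit:
{"api": "play_rows", "payload": {"motion": "2 22 0 0 0 0.121 0.15; 5 21.5 0 0 0 0.121 0.15; 7.5 21 0 0 0 0.116 0.15; 0 0 0 0 0 0 0.15; 0 0 0 0 0 0 0.15"}}

```text
clock: 18.6
ee_pos: [0.6622, 0.0282, 0.1949]
eef_rot: [0.998, 0.069, -0.001, 0.001]
force: [-0.4, 0.8, 0.2]
grip_width: 0.073
```

Emit:
{"api": "play_rows", "payload": {"motion": "0 0 0 0 0 0 0.15; 0 0 0 0 0 0 0.15"}}

```text
clock: 18.8
ee_pos: [0.6625, 0.03, 0.1962]
eef_rot: [0.998, 0.071, 0.0, -0.0]
force: [-0.1, 0.5, -0.5]
grip_width: 0.0728
```

Run:
```python
from h import *
plan((0.6655,0.0302,0.150),0.139-np.pi/2,step=40)
w=get_image("wrist"); cv2.imwrite("pics/w10.png",w["frame"])
for p in [(.6655,.0302),(.6700,.0302),(.6655,.0342)]: print(p,proj(w,[p+(.107,),p+(.012,)]).round(1).tolist())
for ce,st in blobs(w["frame"],"orange")[0]: print(ce,st)
```

```text
t 18.8 at [0.6625 0.03   0.1962] rpy err [ 0.    -0.     0.002] F [-0.1  0.5 -0.5] w 0.0728
dp world mm [  3.    0.2 -46.2] rows 2
1.5 0.1 23.1 0.000 -0.000 0.001
1.5 0.1 23.1 0.000 -0.000 0.001
(0.6655, 0.0302) [[314.9, 200.2], [314.8, 177.7]]
(0.67, 0.0302) [[315.5, 195.6], [315.3, 174.2]]
(0.6655, 0.0342) [[310.6, 199.6], [311.6, 177.2]]
[315.5 197. ] [ 289  170   54   54 2217]
```

View pics/w10.png

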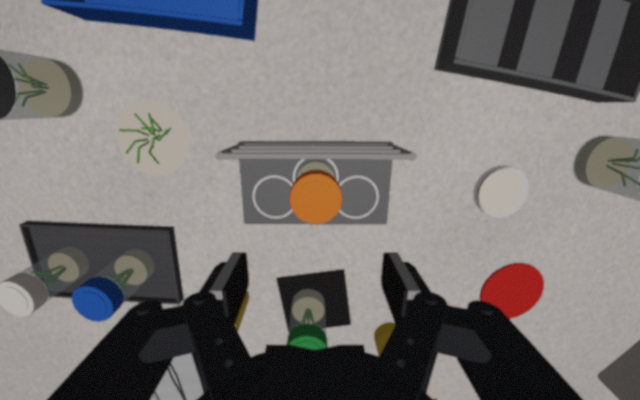

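Emit:
{"api": "play_rows", "payload": {"motion": "4.5 0 20 0 0 0 0.15; 0 0 35 0 0 0 0.15; 0 0 35 0 0 0 0.15; 0 0 24 0 0 0 0.15; 0 0 12 0 0 0 0.15"}}

```text
clock: 19.35
ee_pos: [0.6658, 0.03, 0.0681]
eef_rot: [0.998, 0.07, -0.001, 0.0]
force: [0.1, 0.0, 0.5]
grip_width: 0.0729
```

Emit:
{"api": "play_rows", "payload": {"motion": "0 0 0 0 0 0 0.15; 0 0 0 0 0 0 0.15; 0 0 0 0 0 0 0.15"}}

```text
clock: 19.65
ee_pos: [0.6689, 0.029, 0.0726]
eef_rot: [0.998, 0.069, 0.002, 0.0]
force: [0.4, -0.4, -0.7]
grip_width: 0.0726
```

Run:
```python
from h import *
plan((0.667,0.0302,0.070),0.139-np.pi/2,step=40)
w=get_image("wrist"); cv2.imwrite("pics/w11.png",w["frame"])
for p in [(.666,.0302),(.669,.0302)]: print(p,proj(w,[p+(.107,),p+(.012,)]).round(1).tolist())
```

```text
t 19.65 at [0.6689 0.029  0.0726] rpy err [ 0.001 -0.004 -0.   ] F [ 0.4 -0.4 -0.7] w 0.0726
dp world mm [-1.9  1.2 -2.6] rows 1
-1.7 -1.4 2.6 0.001 -0.004 -0.000
(0.666, 0.0302) [[311.7, 280.6], [312.7, 217.0]]
(0.669, 0.0302) [[312.5, 275.7], [313.1, 213.7]]
```

View pics/w11.png

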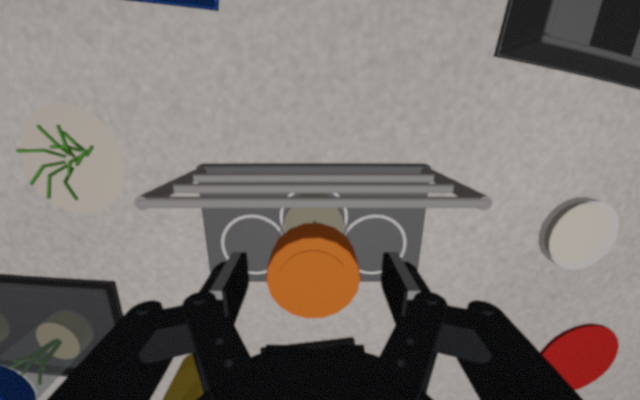

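Emit:
{"api": "play_rows", "payload": {"motion": "-1.5 -1 2 0 0 0 0.15; 0 0 0 0 0 0 0.5; 0 0 0 0 0 0 0.7; 0 0 0 0 0 0 1; 0 0 0 0 0 0 1"}}

```text
clock: 20.2
ee_pos: [0.6664, 0.0297, 0.0692]
eef_rot: [0.998, 0.069, 0.001, 0.0]
force: [-0.2, 0.1, 3.4]
grip_width: 0.0489
```

Emit:
{"api": "play_rows", "payload": {"motion": "0 0 0 0 0 0 1; 0 0 0 0 0 0 1; 0 0 0 0 0 0 1"}}

```text
clock: 20.5
ee_pos: [0.6664, 0.0297, 0.0692]
eef_rot: [0.998, 0.069, 0.001, 0.0]
force: [-0.0, -0.8, 5.5]
grip_width: 0.0485
```

Emit:
{"api": "play_rows", "payload": {"motion": "0 0 -10 0 0 0 1; 0 0 -25 0 0 0 1; 0 0 -35 0 0 0 1; 0 0 -35 0 0 0 1; 0 0 -25 0 0 0 1"}}

```text
clock: 21.0
ee_pos: [0.6658, 0.0297, 0.2006]
eef_rot: [0.998, 0.069, 0.001, 0.0]
force: [0.6, 0.6, -1.2]
grip_width: 0.0486
```

Run:
```python
from h import *
print(bot.read_state()["joints"].round(2))
t=get_image("top")
ce,st=blobs(t["frame"],"red")[0][0]; print(ce,st,onz(t,[ce],.005))
w=get_image("wrist"); cv2.imwrite("pics/w12.png",w["frame"])
plan((0.531,-0.290,0.20),0.139-np.pi/2,step=40)
```

```text
[-0.64  0.43  0.75  1.45 -0.29  1.38 -1.31]
[464.2 198.7] [ 443  177   44   44 1512] [[ 0.53028062 -0.2927612   0.005     ]]
t 21.1 at [0.6676 0.0295 0.2026] rpy err [ 0.001 -0.007 -0.   ] F [ 0.8 -0.4 -0.8] w 0.0488
dp world mm [-136.6 -319.5   -2.6] rows 9
-19.9 33.1 0.2 0.000 -0.001 -0.000
-19.9 33.1 0.2 0.000 -0.001 -0.000
-19.9 33.1 0.2 0.000 -0.001 -0.000
-19.9 33.1 0.2 0.000 -0.001 -0.000
-19.9 33.1 0.2 0.000 -0.001 -0.000
-19.9 33.1 0.2 0.000 -0.001 -0.000
-19.9 33.1 0.3 0.000 -0.001 -0.000
-19.9 33.1 0.3 0.000 -0.001 -0.000
-19.9 33.1 0.3 0.000 -0.001 -0.000
```

View pics/w12.png

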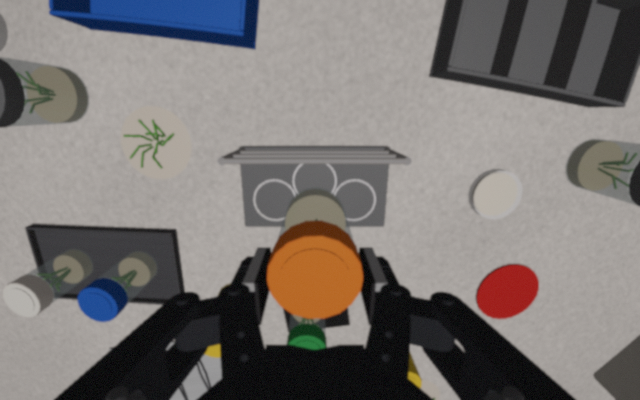

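Emit:
{"api": "play_rows", "payload": {"motion": "-12 20 0 0 -0.005 0 1; -24 40 0 0 0 0 1; -24 40 0 0 0 0 1; -24 40 0 0 0 0 1; -24 40 0 0 0 0 1"}}

```text
clock: 21.6
ee_pos: [0.5808, -0.1653, 0.197]
eef_rot: [0.998, 0.069, -0.004, 0.0]
force: [0.1, -0.5, -2.0]
grip_width: 0.0486
```

Emit:
{"api": "play_rows", "payload": {"motion": "-24 40 0 0 0 0 1; -24 40 0 0 0 0 1; -16 27 0 0 0 0 1; -6 11.5 0 0 0 0 1; 0 0 0 0 0 0 1"}}

```text
clock: 22.1
ee_pos: [0.5283, -0.2925, 0.1983]
eef_rot: [0.998, 0.067, -0.003, 0.0]
force: [0.1, 0.2, -1.3]
grip_width: 0.0488
```

Emit:
{"api": "play_rows", "payload": {"motion": "0 0 0 0 0 0 1; 0 0 20 0 0 0 1; 0 0 30 0 0 0 1; 0 0 30 0 0 0 1; 0 0 20 0 0 0 1"}}

```text
clock: 22.6
ee_pos: [0.5309, -0.2865, 0.0967]
eef_rot: [0.997, 0.072, -0.003, -0.001]
force: [-0.4, -0.8, -1.3]
grip_width: 0.0484
```

Emit:
{"api": "play_rows", "payload": {"motion": "0 0 15 0 0 0 1; 0 0 10 0 0 0 1; 0 0 5 0 0 0 1; 0 0 0 0 0 0 1; 0 0 0 0 0 0 1"}}

```text
clock: 23.1
ee_pos: [0.531, -0.2909, 0.0704]
eef_rot: [0.998, 0.069, -0.001, 0.001]
force: [-0.0, 0.1, -1.7]
grip_width: 0.0486
```

Run:
```python
from h import *
print(bot.read_state()["joints"].round(2))
plan((0.531,-0.290,0.0622),0.139-np.pi/2,step=40)
w=get_image("wrist"); cv2.imwrite("pics/w13.png",w["frame"])
s=get_image("scene"); cv2.imwrite("pics/s13.png",s["frame"])
print(proj(s,[(.531,-.290,.005)]))
```

```text
[-0.21  0.44  0.83  1.75 -0.35  1.11 -0.7 ]
t 23.1 at [ 0.531  -0.2909  0.0704] rpy err [ 0.002  0.003 -0.   ] F [-0.   0.1 -1.7] w 0.0486
dp world mm [ 0.   0.9 -8.2] rows 1
0.2 -0.9 8.2 0.002 0.003 -0.000
[[208.94317686 180.93248099]]
```

View pics/w13.png

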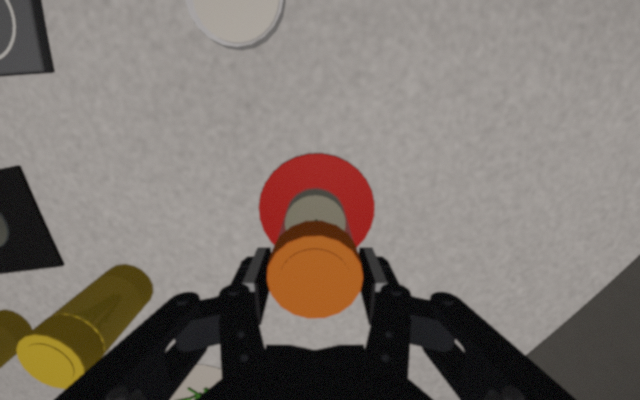

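View pics/s13.png

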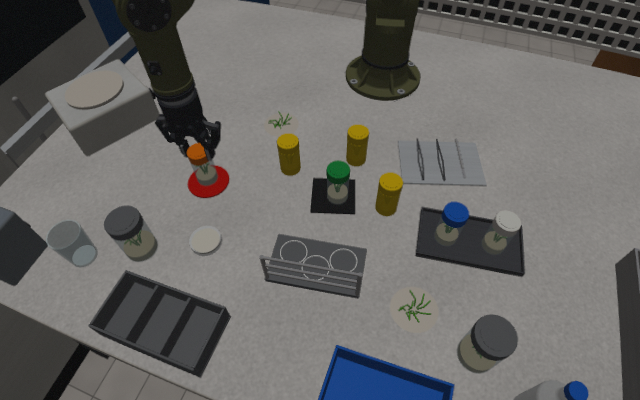

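Emit:
{"api": "play_rows", "payload": {"motion": "2.5 0 4 0 0 0 1; 0 0 2 0 0 0 1; 0 0 1 0 0 0 1; 0 0 0 0 0 0 1; 0 0 0 0 0 0 1"}}

```text
clock: 23.7
ee_pos: [0.5327, -0.2903, 0.0625]
eef_rot: [0.998, 0.069, -0.002, 0.001]
force: [0.1, 0.2, -0.4]
grip_width: 0.0487
```

Emit:
{"api": "play_rows", "payload": {"motion": "0 0 0.7 0 0 0 1; 0 0 0 0 0 0 1; 0 0 0.7 0 0 0 1; 0 0 0 0 0 0 1"}}

```text
clock: 24.1
ee_pos: [0.533, -0.2904, 0.0622]
eef_rot: [0.998, 0.069, -0.002, 0.0]
force: [-2.6, 0.9, 6.5]
grip_width: 0.0482
```

Contact; release.

Emit:
{"api": "play_rows", "payload": {"motion": "0 0 -0.7 0 0 0 0.5; 0 0 0 0 0 0 0.4; 0 0 0 0 0 0 0.3; 0 0 0 0 0 0 0.2; 0 0 0 0 0 0 0.15"}}

```text
clock: 24.6
ee_pos: [0.5328, -0.2902, 0.0618]
eef_rot: [0.998, 0.069, -0.002, 0.001]
force: [0.5, 0.6, 0.5]
grip_width: 0.0727
```

Emit:
{"api": "play_rows", "payload": {"motion": "0 0 -20 0 0 0 0.15; 0 0 -30 0 0 0 0.15; 0 0 -40 0 0 0 0.15; 0 0 -30 0 0 0 0.15; 0 0 -10 0 0 0 0.15"}}

```text
clock: 25.1
ee_pos: [0.5347, -0.2913, 0.1954]
eef_rot: [0.998, 0.069, 0.001, 0.002]
force: [0.4, 0.4, -0.4]
grip_width: 0.0727
```

Emit:
{"api": "play_rows", "payload": {"motion": "0 0 0 0 0 0 0.15; 0 0 0 0 0 0 0.15"}}

```text
clock: 25.3
ee_pos: [0.5327, -0.2895, 0.1905]
eef_rot: [0.998, 0.069, -0.003, 0.0]
force: [-0.3, 0.3, 0.5]
grip_width: 0.0724
```

Run:
```python
from h import *
t=get_image("top"); cv2.imwrite("pics/t14.png",t["frame"])
ce,st=blobs(t["frame"],"orange")[0][2]; 
for ce,st in blobs(t["frame"],"orange")[0]: print(ce,onz(t,[ce],.098).round(4))
plan((0.4765,0.0145,0.19),0.139-np.pi/2,step=40)
```

```text
[17.8 10.8] [[0.9322 0.6937 0.098 ]]
[ 11.1 143.5] [[0.6365 0.6841 0.098 ]]
[474.7 198.4] [[ 0.5239 -0.2858  0.098 ]]
[  8.9 209.2] [[0.497 0.679 0.098]]
t 25.35 at [ 0.5325 -0.2893  0.19  ] rpy err [-0.001  0.006  0.   ] F [-0.6 -1.1 -0.2] w 0.0728
dp world mm [-56.  303.8  -0. ] rows 8
-1.7 -38.6 0.0 -0.000 0.001 0.000
-1.7 -38.6 0.0 -0.000 0.001 0.000
-1.7 -38.6 0.0 -0.000 0.001 0.000
-1.7 -38.6 0.0 -0.000 0.001 0.000
-1.7 -38.6 0.0 -0.000 0.001 0.000
-1.7 -38.6 0.0 -0.000 0.001 0.000
-1.7 -38.6 0.0 -0.000 0.001 0.000
-1.7 -38.6 0.0 -0.000 0.001 0.000
```

View pics/t14.png

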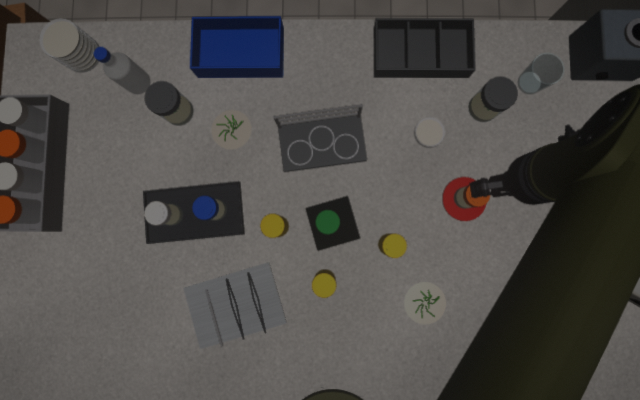

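Emit:
{"api": "play_rows", "payload": {"motion": "-1 -20 0 0 0.006 0 0.15; -2 -42 0 0 0 0 0.15; -2 -42 0 0 0 0 0.15; -2 -42 0 0 0 0 0.15; -2 -42 0 0 0 0 0.15"}}

```text
clock: 25.85
ee_pos: [0.4968, -0.1032, 0.19]
eef_rot: [0.998, 0.069, -0.0, 0.0]
force: [0.5, 0.5, -0.9]
grip_width: 0.0725
```

Emit:
{"api": "play_rows", "payload": {"motion": "-2 -42 0 0 0 0 0.15; -2 -42 0 0 0 0 0.15; -1 -27 0 0 0 0 0.15; 0 -10 0 0 0 0 0.15; 0 0 0 0 0 0 0.15"}}

```text
clock: 26.35
ee_pos: [0.4759, 0.015, 0.1905]
eef_rot: [0.997, 0.071, 0.0, 0.001]
force: [0.3, -0.0, -0.2]
grip_width: 0.0724
```

Emit:
{"api": "play_rows", "payload": {"motion": "0 0 20 0 0 0 0.15; 0 0 20 0 0 0 0.15; 0 0 0 0 0 0 0.15; 0 0 0 0 0 0 0.15; 0 0 0 0 0 0 0.15"}}

```text
clock: 26.85
ee_pos: [0.4775, 0.0131, 0.1524]
eef_rot: [0.998, 0.069, 0.002, 0.0]
force: [0.2, -0.3, 0.0]
grip_width: 0.0723
```

Run:
```python
from h import *
print(bot.read_state()["joints"].round(2))
plan((0.4765,0.0145,0.063),0.139-np.pi/2,step=40)
w=get_image("wrist"); cv2.imwrite("pics/w15.png",w["frame"])
for p in [(.4765,.0145),(.4795,.0145),(.4765,.0175)]: print(p,proj(w,[p+(.100,),p+(.005,)]).round(1).tolist())
t=cv2.imread("pics/t14.png");d=get_image("top");d["frame"]=t
c=cv2.cvtColor(t[115:175,275:370],cv2.COLOR_BGR2GRAY);c=cv2.resize(c,None,fx=6,fy=6,interpolation=cv2.INTER_CUBIC)
H=cv2.HoughCircles(c,cv2.HOUGH_GRADIENT,1,100,param1=60,param2=20,minRadius=60,maxRadius=95)
for x,y,r in H[0]:
    p=((x+.5)/6+275-.5,(y+.5)/6+115-.5);print(p,r/6,onz(d,[p],.012).round(4))
```

```text
[-0.77 -0.03  0.68  1.97  0.02  1.2  -1.53]
t 26.85 at [0.4775 0.0131 0.1524] rpy err [ 0.001 -0.003 -0.002] F [ 0.2 -0.3  0. ] w 0.0723
dp world mm [ -1.    1.4 -89.4] rows 3
-0.4 -0.6 29.8 0.000 -0.001 -0.001
-0.3 -0.5 29.8 0.000 -0.001 -0.001
-0.3 -0.5 29.8 0.000 -0.001 -0.001
(0.4765, 0.0145) [[312.6, 218.3], [313.1, 188.5]]
(0.4795, 0.0145) [[313.1, 214.9], [313.4, 186.0]]
(0.4765, 0.0175) [[309.0, 217.8], [310.4, 188.2]]Traceback (most recent call last):
  File "<stdin>", line 9, in <module>
TypeError: 'NoneType' object is not subscriptable
```

View pics/w15.png

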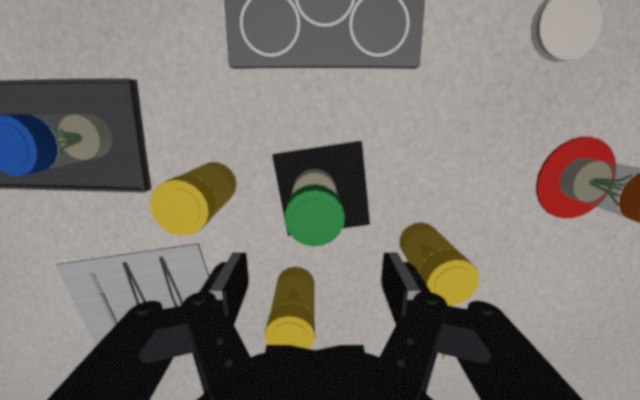

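Emit:
{"api": "play_rows", "payload": {"motion": "0.5 0 26 0 0 0 0.15; 0 0 26 0 0 0 0.15; 0 0 22 0 0 0 0.15; 0 0 15 0 0 0 0.15; 0 0 0 0 0 0 0.15"}}

```text
clock: 27.45
ee_pos: [0.4761, 0.0138, 0.0613]
eef_rot: [0.998, 0.069, -0.0, 0.001]
force: [-0.0, 0.7, -0.2]
grip_width: 0.0726
```

Emit:
{"api": "play_rows", "payload": {"motion": "0 0 0 0 0 0 0.15; 0 0 0 0 0 0 0.15; 0 0 0 0 0 0 0.15"}}

```text
clock: 27.75
ee_pos: [0.4784, 0.0142, 0.0637]
eef_rot: [0.998, 0.069, 0.002, 0.0]
force: [0.1, -0.1, 0.2]
grip_width: 0.0726
```

Run:
```python
from h import *
plan((0.478,0.0130,0.063),0.139-np.pi/2,step=40)
w=get_image("wrist"); cv2.imwrite("pics/w16.png",w["frame"])
for p in [(.475,.0130),(.478,.013)]: print(p,proj(w,[p+(.100,),p+(.005,)]).round(1).tolist())
```

```text
t 27.75 at [0.4784 0.0142 0.0637] rpy err [ 0.    -0.004 -0.   ] F [ 0.1 -0.1  0.2] w 0.0726
dp world mm [-0.4 -1.2 -0.7] rows 1
-0.5 1.2 0.7 0.000 -0.004 -0.000
(0.475, 0.013) [[316.1, 284.1], [315.5, 218.7]]
(0.478, 0.013) [[317.0, 279.1], [316.0, 215.4]]
```

View pics/w16.png

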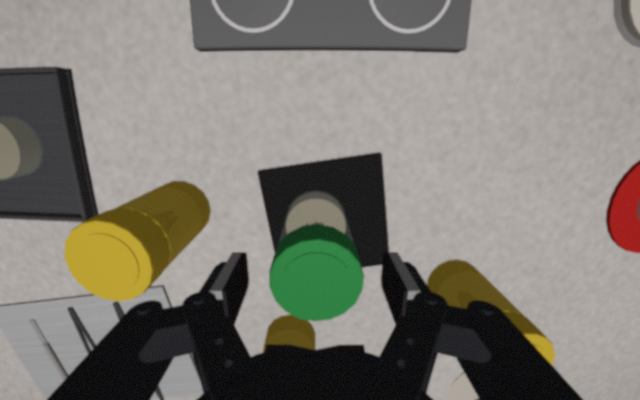

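Emit:
{"api": "play_rows", "payload": {"motion": "0 1 0.5 0 0 0 0.15; 0 0 0 0 0 0 0.5; 0 0 0 0 0 0 0.7; 0 0 0 0 0 0 1; 0 0 0 0 0 0 1"}}

```text
clock: 28.3
ee_pos: [0.4778, 0.0131, 0.0625]
eef_rot: [0.998, 0.069, 0.001, 0.0]
force: [-1.2, 1.0, 5.9]
grip_width: 0.0489
```

Emit:
{"api": "play_rows", "payload": {"motion": "0 0 0 0 0 0 1; 0 0 0 0 0 0 1; 0 0 0 0 0 0 1"}}

```text
clock: 28.6
ee_pos: [0.4778, 0.0131, 0.0625]
eef_rot: [0.998, 0.069, 0.001, 0.0]
force: [-0.9, 0.9, 6.5]
grip_width: 0.0486
```

Emit:
{"api": "play_rows", "payload": {"motion": "0 0 -10 0 0 0 1; 0 0 -25 0 0 0 1; 0 0 -35 0 0 0 1; 0 0 -40 0 0 0 1; 0 0 -25 0 0 0 1"}}

```text
clock: 29.1
ee_pos: [0.4779, 0.0129, 0.1998]
eef_rot: [0.998, 0.069, 0.002, 0.0]
force: [0.7, -0.6, -2.4]
grip_width: 0.0487
```

Emit:
{"api": "play_rows", "payload": {"motion": "0 0 0 0 0 0 1; 0 0 0 0 0 0 1"}}

```text
clock: 29.3
ee_pos: [0.4769, 0.0131, 0.1967]
eef_rot: [0.998, 0.069, 0.001, 0.0]
force: [0.0, -0.5, -1.8]
grip_width: 0.0484
```

Run:
```python
from h import *
w=get_image("wrist"); cv2.imwrite("pics/w17.png",w["frame"])
plan((0.6662,0.0302,0.20),0.139-np.pi/2,step=40)
```

```text
t 29.35 at [0.4762 0.0131 0.1958] rpy err [ 0.001 -0.    -0.   ] F [-0.5 -0.7 -2.1] w 0.0481
dp world mm [190.   17.1   4.2] rows 5
38.1 1.9 -0.8 0.000 -0.000 -0.000
38.1 1.9 -0.8 0.000 -0.000 -0.000
38.1 1.9 -0.8 0.000 -0.000 -0.000
38.1 1.9 -0.8 0.000 -0.000 -0.000
38.1 1.9 -0.8 0.000 -0.000 -0.000
```

View pics/w17.png

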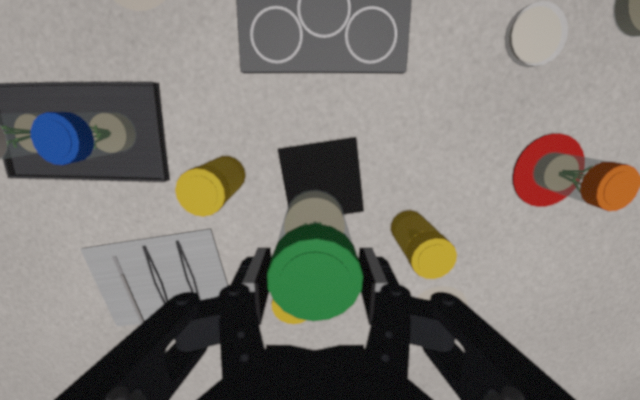

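Emit:
{"api": "play_rows", "payload": {"motion": "18 1 0 0 0 0 1; 38 2 0 0 0 0 1; 40 2 0 0 0 0 1; 40 2 0 0 0 0 1; 32 1.5 0 0 0 0 1"}}

```text
clock: 29.85
ee_pos: [0.6455, 0.0285, 0.1942]
eef_rot: [0.998, 0.07, -0.001, 0.001]
force: [-0.4, -0.4, -2.2]
grip_width: 0.0481
```

Emit:
{"api": "play_rows", "payload": {"motion": "16 1 0 0 0 0 1; 6 0 0 0 0 0 1; 0 0 0 0 0 0 1; 0 0 25 0 0 0 1; 0 0 30 0 0 0 1"}}

```text
clock: 30.35
ee_pos: [0.6666, 0.0296, 0.1431]
eef_rot: [0.998, 0.069, 0.002, 0.0]
force: [0.3, -0.6, -3.0]
grip_width: 0.0486
```

Emit:
{"api": "play_rows", "payload": {"motion": "0 0 30 0 0 0 1; 0 0 15 0 0 0 1; 0 0 0 0 0 0 1; 0 0 0 0 0 0 1; 0 0 0 0 0 0 1"}}

```text
clock: 30.85
ee_pos: [0.6681, 0.0298, 0.0996]
eef_rot: [0.998, 0.069, 0.003, 0.0]
force: [0.1, 0.5, -1.8]
grip_width: 0.0487
```

Run:
```python
from h import *
plan((0.6667,0.0300,0.0695),0.139-np.pi/2,step=40)
w=get_image("wrist"); cv2.imwrite("pics/w18.png",w["frame"])
s=get_image("scene"); cv2.imwrite("pics/s18.png",cv2.resize(s["frame"][160:310,240:440],None,fx=4,fy=4,interpolation=cv2.INTER_CUBIC))
```

```text
t 30.85 at [0.6681 0.0298 0.0996] rpy err [ 0.001 -0.005 -0.   ] F [ 0.1  0.5 -1.8] w 0.0487
dp world mm [ -1.4   0.2 -30.1] rows 1
-1.6 -0.4 30.1 0.001 -0.005 -0.000
```

View pics/w18.png

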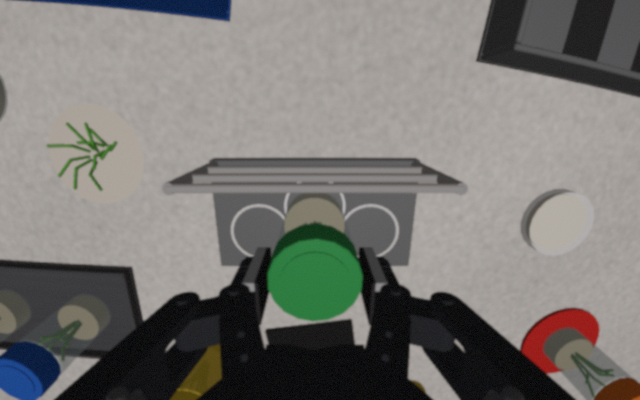

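View pics/s18.png

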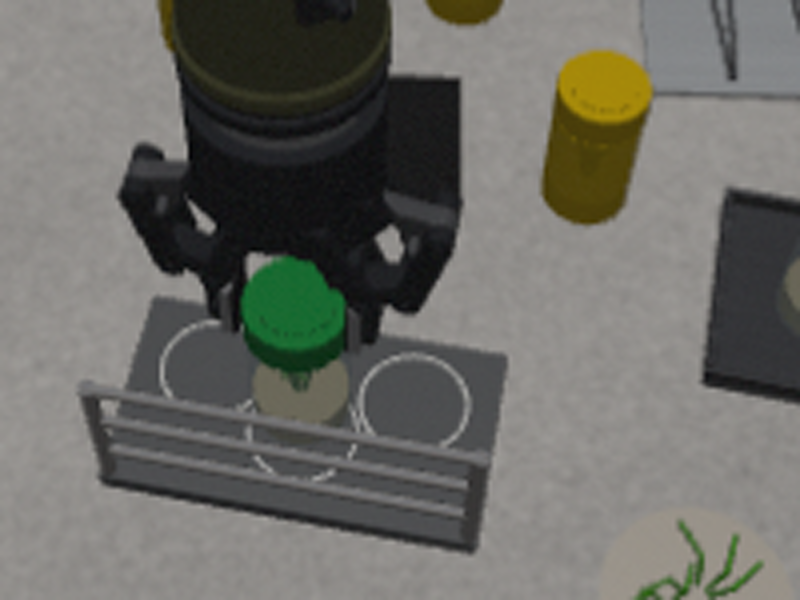

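Emit:
{"api": "play_rows", "payload": {"motion": "-1 0 12 0 -0.004 0 1; 0 0 9 0 0 0 1; 0 0 4 0 0 0 1; 0 0 0 0 0 0 1; 0 0 0 0 0 0 1"}}

```text
clock: 31.45
ee_pos: [0.6659, 0.0297, 0.0722]
eef_rot: [0.998, 0.069, -0.001, 0.001]
force: [-0.5, -0.1, -1.3]
grip_width: 0.0486
```

Emit:
{"api": "play_rows", "payload": {"motion": "0 0 1 0 0 0 1; 0 0 1 0 0 0 1; 0 0 1 0 0 0 1; 0 0 0 0 0 0 1; 0 0 0 0 0 0 1"}}

```text
clock: 31.95
ee_pos: [0.6661, 0.0298, 0.0697]
eef_rot: [0.998, 0.069, -0.001, 0.0]
force: [-0.0, 0.1, -1.5]
grip_width: 0.0483
```

Run:
```python
from h import *
plan((0.6667,0.0300,0.0695),0.139-np.pi/2,step=40)
w=get_image("wrist"); cv2.imwrite("pics/w19.png",cv2.resize(w["frame"][120:330,180:460],None,fx=2.8,fy=2.8))
s=get_image("scene"); cv2.imwrite("pics/s19.png",cv2.resize(s["frame"][160:310,240:440],None,fx=4,fy=4,interpolation=cv2.INTER_CUBIC))
```

```text
t 31.95 at [0.6661 0.0298 0.0697] rpy err [ 0.001  0.002 -0.   ] F [-0.   0.1 -1.5] w 0.0483
dp world mm [ 0.6  0.2 -0.2] rows 1
0.6 -0.1 0.2 0.001 0.002 -0.000
```

View pics/w19.png

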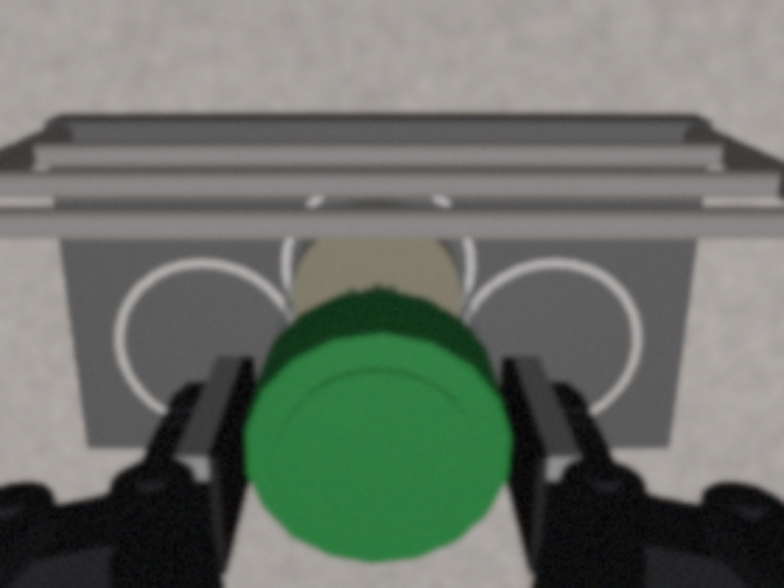

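View pics/s19.png

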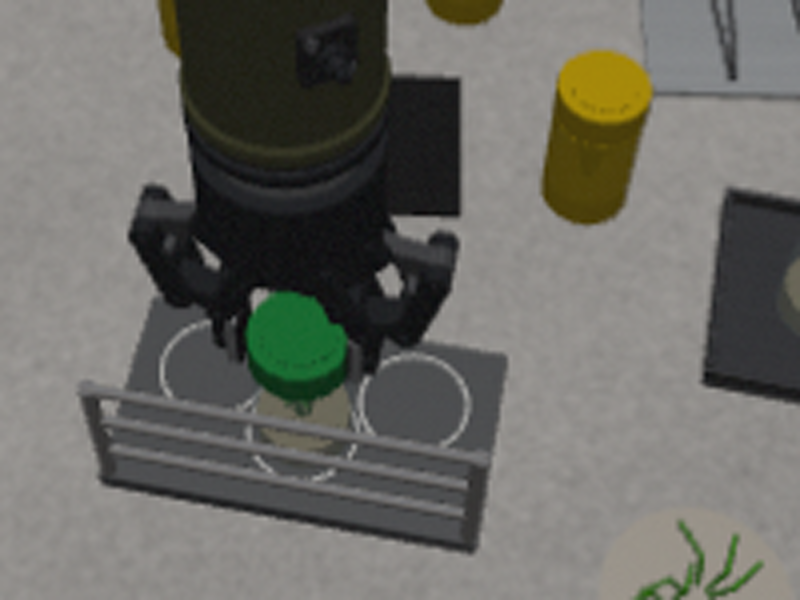

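Emit:
{"api": "play_rows", "payload": {"motion": "2 0 0 0 0 0 1; 0 0 0.7 0 0 0 1; 0 0 0 0 0 0 1; 0 0 0.7 0 0 0 1; 0 0 0 0 0 0 1"}}

```text
clock: 32.55
ee_pos: [0.6682, 0.03, 0.07]
eef_rot: [0.998, 0.069, -0.001, 0.0]
force: [-4.3, 1.2, 9.5]
grip_width: 0.048
```

Contact (+9.5 N). Release and check.

Emit:
{"api": "play_rows", "payload": {"motion": "0 0 -0.7 0 0 0 0.5; 0 0 0 0 0 0 0.4; 0 0 0 0 0 0 0.3; 0 0 0 0 0 0 0.2; 0 0 0 0 0 0 0.15"}}

```text
clock: 33.05
ee_pos: [0.668, 0.0301, 0.0685]
eef_rot: [0.998, 0.069, -0.001, 0.001]
force: [0.9, 0.1, -0.2]
grip_width: 0.0725
```

Emit:
{"api": "play_rows", "payload": {"motion": "0 0 -20 0 0 0 0.15; 0 0 -30 0 0 0 0.15; 0 0 -40 0 0 0 0.15; 0 0 -30 0 0 0 0.15; 0 0 -10 0 0 0 0.15"}}

```text
clock: 33.55
ee_pos: [0.6701, 0.0299, 0.2028]
eef_rot: [0.998, 0.069, 0.002, 0.0]
force: [-0.5, 0.2, 0.4]
grip_width: 0.0728
```

Emit:
{"api": "play_rows", "payload": {"motion": "0 0 0 0 0 0 0.15; 0 0 0 0 0 0 0.15"}}

```text
clock: 33.75
ee_pos: [0.6675, 0.0304, 0.1972]
eef_rot: [0.998, 0.069, -0.002, 0.001]
force: [-0.4, -0.3, -0.6]
grip_width: 0.0728
```

Run:
```python
from h import *
s=get_image("scene"); cv2.imwrite("pics/s20.png",s["frame"])
for ce,st in blobs(s["frame"],"green")[0]: print(ce,st)
w=get_image("wrist"); cv2.imwrite("pics/w20.png",w["frame"])
t=get_image("top")
for c in ("blue","orange"):
  for ce,st in blobs(t["frame"],c)[0]: print(c,ce,onz(t,[ce],.097).round(4))
plan((0.5013,0.2677,0.20),0.139,step=36)
```

```text
[314.3 247. ] [301 234  27  27 600]
blue [216.4  46.4] [[0.8444 0.2492 0.097 ]]
blue [100.4  53.5] [[0.8317 0.5002 0.097 ]]
blue [203.9 207.3] [[0.5034 0.2648 0.097 ]]
orange [17.8 10.7] [[0.933  0.6945 0.097 ]]
orange [ 11.1 143.5] [[0.6367 0.6849 0.097 ]]
orange [476.5 194.5] [[ 0.5319 -0.29    0.097 ]]
orange [  8.8 209.2] [[0.4971 0.68   0.097 ]]
t 33.9 at [0.6672 0.0304 0.1966] rpy err [-0.003  0.005 -1.571] F [-0.1  0.4 -0.3] w 0.0727
dp world mm [-165.9  237.3    3.4] rows 13
-10.1 -19.8 -0.2 -0.000 0.000 -0.121
-7.6 -20.9 -0.2 -0.000 0.000 -0.121
-5.1 -21.7 -0.2 -0.000 0.000 -0.121
-2.4 -22.1 -0.2 -0.000 0.000 -0.121
0.3 -22.3 -0.3 -0.000 0.000 -0.121
3.0 -22.1 -0.3 -0.000 0.000 -0.121
5.6 -21.6 -0.3 -0.000 0.000 -0.121
8.2 -20.7 -0.3 -0.000 0.000 -0.121
10.6 -19.6 -0.3 -0.000 0.000 -0.121
12.9 -18.2 -0.3 -0.000 0.000 -0.121
15.0 -16.5 -0.3 -0.000 0.000 -0.121
16.9 -14.6 -0.3 -0.000 0.000 -0.121
18.5 -12.4 -0.3 -0.000 0.000 -0.121
```

View pics/s20.png

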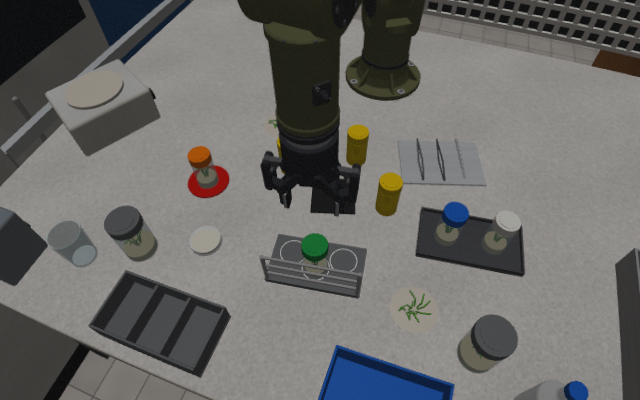

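View pics/w20.png

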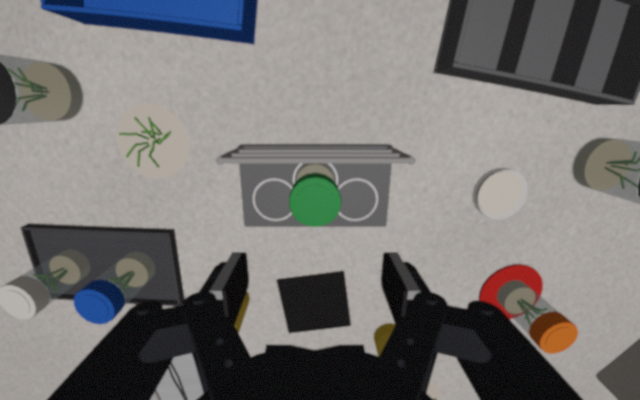

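Emit:
{"api": "play_rows", "payload": {"motion": "-10 -20 0 0 0 -0.121 0.15; -7.5 -21 0 0 0 -0.121 0.15; -5 -21.5 0 0 0 -0.121 0.15; -2.5 -22 0 0 0 -0.121 0.15; 0.5 -22.5 0 0 0 -0.121 0.15"}}

```text
clock: 34.4
ee_pos: [0.6035, 0.1223, 0.1974]
eef_rot: [0.931, 0.366, -0.002, 0.0]
force: [0.6, 0.1, 0.3]
grip_width: 0.0725
```

Emit:
{"api": "play_rows", "payload": {"motion": "3 -22 0 0 0 -0.121 0.15; 5.5 -21.5 0 0 0 -0.121 0.15; 8 -20.5 0 0 0 -0.121 0.15; 10.5 -19.5 0 0 0 -0.121 0.15; 13 -18 0 0 0 -0.121 0.15"}}

```text
clock: 34.9
ee_pos: [0.5401, 0.213, 0.1975]
eef_rot: [0.779, 0.626, -0.002, -0.0]
force: [-0.5, 1.3, 0.7]
grip_width: 0.0727
```

Emit:
{"api": "play_rows", "payload": {"motion": "15 -16.5 0 0 0 -0.121 0.15; 17 -14.5 0 0 0 -0.121 0.15; 18.5 -12.5 0 0 0 -0.121 0.15; 0 0 0 0 0 0 0.15; 0 0 0 0 0 0 0.15"}}

```text
clock: 35.4
ee_pos: [0.5026, 0.267, 0.1979]
eef_rot: [0.656, 0.755, -0.002, -0.0]
force: [0.6, -0.2, -0.2]
grip_width: 0.0725
```

Emit:
{"api": "play_rows", "payload": {"motion": "0 0 20 0 0 0 0.15; 0 0 20 0 0 0 0.15; 0 0 0 0 0 0 0.15; 0 0 0 0 0 0 0.15; 0 0 0 0 0 0 0.15"}}

```text
clock: 35.9
ee_pos: [0.5039, 0.267, 0.1598]
eef_rot: [0.656, 0.755, -0.0, 0.0]
force: [0.6, -0.1, 0.0]
grip_width: 0.0726
```

Run:
```python
from h import *
print(bot.read_state()["joints"].round(2))
plan((0.5013,0.2677,0.0618),0.139,step=36)
w=get_image("wrist"); cv2.imwrite("pics/w21.png",w["frame"])
print(proj(w,[(.5013,.2677,.099)]))
```

```text
[-0.88  0.19  0.39  1.74 -0.08  1.23 -0.33]
t 35.9 at [0.5039 0.267  0.1598] rpy err [-0.     0.001  0.   ] F [ 0.6 -0.1  0. ] w 0.0726
dp world mm [ -2.6   0.7 -98. ] rows 3
0.4 -0.8 32.7 -0.000 0.000 0.000
0.4 -0.8 32.7 -0.000 0.000 0.000
0.4 -0.8 32.7 -0.000 0.000 0.000
[[309.82209672 210.76675053]]
```

View pics/w21.png

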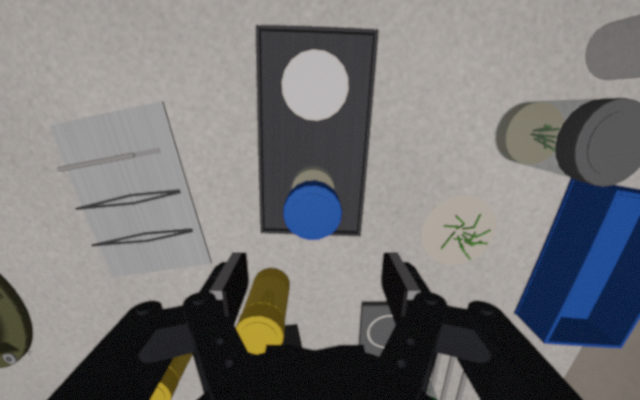

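Emit:
{"api": "play_rows", "payload": {"motion": "0.5 -1.5 30 0 0 0 0.15; 0 0 30 0 0 0 0.15; 0 0 24 0 0 0 0.15; 0 0 13 0 0 0 0.15; 0 0 0 0 0 0 0.15"}}

```text
clock: 36.45
ee_pos: [0.5003, 0.267, 0.0606]
eef_rot: [0.656, 0.755, -0.002, -0.001]
force: [0.5, 0.4, -0.7]
grip_width: 0.0726
```

Emit:
{"api": "play_rows", "payload": {"motion": "0 0 0 0 0 0 0.15; 0 0 0 0 0 0 0.15; 0 0 0 0 0 0 0.15"}}

```text
clock: 36.75
ee_pos: [0.502, 0.2681, 0.0632]
eef_rot: [0.656, 0.755, 0.0, -0.0]
force: [-0.3, -0.0, -0.9]
grip_width: 0.0724
```

Emit:
{"api": "play_rows", "payload": {"motion": "0 0 1 0 0 0 0.15; 0 0 0 0 0 0 0.5; 0 0 0 0 0 0 0.7; 0 0 0 0 0 0 1; 0 0 0 0 0 0 1"}}

```text
clock: 37.25
ee_pos: [0.5015, 0.2677, 0.0613]
eef_rot: [0.656, 0.755, -0.001, -0.0]
force: [0.8, 0.2, 3.7]
grip_width: 0.0485
```

Emit:
{"api": "play_rows", "payload": {"motion": "0 0 0 0 0 0 1; 0 0 0 0 0 0 1; 0 0 0 0 0 0 1"}}

```text
clock: 37.55
ee_pos: [0.5015, 0.2677, 0.0613]
eef_rot: [0.656, 0.755, -0.001, -0.0]
force: [0.9, -0.9, 6.0]
grip_width: 0.0486
```

Emit:
{"api": "play_rows", "payload": {"motion": "0 0 -10 0 0 0 1; 0 0 -25 0 0 0 1; 0 0 -35 0 0 0 1; 0 0 -40 0 0 0 1; 0 0 -30 0 0 0 1"}}

```text
clock: 38.05
ee_pos: [0.5014, 0.2676, 0.2029]
eef_rot: [0.656, 0.755, -0.001, -0.0]
force: [0.8, -0.4, -1.0]
grip_width: 0.0485
```

Emit:
{"api": "play_rows", "payload": {"motion": "0 0 0 0 0 0 1; 0 0 0 0 0 0 1"}}

```text
clock: 38.25
ee_pos: [0.5012, 0.2676, 0.2009]
eef_rot: [0.656, 0.755, -0.001, -0.0]
force: [-1.0, -0.2, -1.2]
grip_width: 0.0483
```

Run:
```python
from h import *
plan((0.6470,-0.0235,0.20),0.141,step=36)
```

```text
t 38.25 at [0.5012 0.2676 0.2009] rpy err [-0.002  0.001  0.   ] F [-1.  -0.2 -1.2] w 0.0483
dp world mm [ 145.8 -291.1   -0.9] rows 10
-30.9 10.3 0.1 -0.000 0.000 0.000
-30.9 10.3 0.1 -0.000 0.000 0.000
-30.9 10.3 0.1 -0.000 0.000 0.000
-30.9 10.3 0.1 -0.000 0.000 0.000
-30.9 10.3 0.1 -0.000 0.000 0.000
-30.9 10.3 0.1 -0.000 0.000 0.000
-30.9 10.3 0.1 -0.000 0.000 0.000
-30.9 10.3 0.1 -0.000 0.000 0.000
-30.9 10.3 0.1 -0.000 0.000 0.000
-30.9 10.3 0.1 -0.000 0.000 0.000
```

Emit:
{"api": "play_rows", "payload": {"motion": "-19 6.3 0 0 0 0 1; -40 13.3 0 0 0 0 1; -40 13.3 0 0 0 0 1; -40 13.3 0 0 0 0 1; -40 13.3 0 0 0 0 1"}}

```text
clock: 38.75
ee_pos: [0.5845, 0.0971, 0.1985]
eef_rot: [0.655, 0.755, -0.003, -0.001]
force: [1.1, 0.2, -1.2]
grip_width: 0.0486
```

Emit:
{"api": "play_rows", "payload": {"motion": "-40 13.3 0 0 0 0 1; -40 13.3 0 0 0 0 1; -32 10.7 0 0 0 0 1; -18 6.2 0 0 0 0 1; 0 0 0 0 0 0 1"}}

```text
clock: 39.25
ee_pos: [0.6458, -0.0287, 0.1983]
eef_rot: [0.658, 0.753, -0.004, -0.001]
force: [0.7, 0.8, -2.0]
grip_width: 0.0484
```

Emit:
{"api": "play_rows", "payload": {"motion": "0 0 25 0 0 0 1; 0 0 35 0 0 0 1; 0 0 30 0 0 0 1; 0 0 15 0 0 0 1; 0 0 0 0 0 0 1"}}

```text
clock: 39.75
ee_pos: [0.6438, -0.0227, 0.0923]
eef_rot: [0.655, 0.756, -0.003, -0.003]
force: [-0.5, -0.2, -0.6]
grip_width: 0.0484
```

Emit:
{"api": "play_rows", "payload": {"motion": "0 0 0 0 0 0 1; 0 0 0 0 0 0 1; 0 0 0 0 0 0 1"}}

```text
clock: 40.05
ee_pos: [0.6477, -0.0239, 0.0976]
eef_rot: [0.656, 0.755, 0.0, 0.001]
force: [-0.2, 0.5, -1.8]
grip_width: 0.0484
```

Run:
```python
from h import *
plan((0.6470,-0.0235,0.070),0.141,step=36)
w=get_image("wrist"); cv2.imwrite("pics/w22.png",w["frame"])
```

```text
t 40.05 at [ 0.6477 -0.0239  0.0976] rpy err [0.001 0.001 0.   ] F [-0.2  0.5 -1.8] w 0.0484
dp world mm [ -0.7   0.4 -27.6] rows 1
0.5 -0.7 27.6 0.001 0.001 0.000
```

View pics/w22.png

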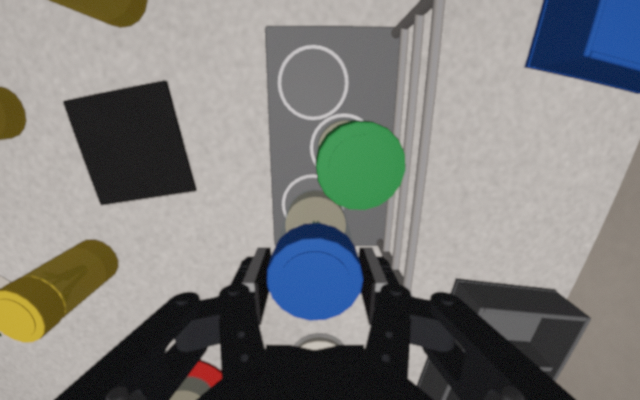

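Emit:
{"api": "play_rows", "payload": {"motion": "0.3 -0.5 12 0 0 0 1; 0 0 9 0 0 0 1; 0 0 3 0 0 0 1; 0 0 0 0 0 0 1; 0 0 0 0 0 0 1"}}

```text
clock: 40.6
ee_pos: [0.646, -0.0238, 0.0717]
eef_rot: [0.656, 0.755, -0.001, -0.0]
force: [-0.8, -0.0, -1.4]
grip_width: 0.0485
```

Emit:
{"api": "play_rows", "payload": {"motion": "0 0 1 0 0 0 1; 0 0 1 0 0 0 1; 0 0 1 0 0 0 1; 0 0 0 0 0 0 1; 0 0 0 0 0 0 1"}}

```text
clock: 41.1
ee_pos: [0.6463, -0.0237, 0.0693]
eef_rot: [0.656, 0.755, -0.001, -0.0]
force: [-1.0, 0.4, 2.1]
grip_width: 0.0486
```

Contact; small nudge, then release.

Emit:
{"api": "play_rows", "payload": {"motion": "0 0.5 0.3 0 0 0 1; 0 0 0 0 0 0 1; 0 0 0 0 0 0 1"}}

```text
clock: 41.4
ee_pos: [0.6464, -0.0237, 0.0693]
eef_rot: [0.656, 0.755, -0.001, -0.0]
force: [-2.4, -0.4, 5.1]
grip_width: 0.0484
```

Emit:
{"api": "play_rows", "payload": {"motion": "0 0 -0.3 0 0 0 0.5; 0 0 0 0 0 0 0.4; 0 0 0 0 0 0 0.3; 0 0 0 0 0 0 0.2; 0 0 0 0 0 0 0.15"}}

```text
clock: 41.9
ee_pos: [0.6465, -0.0236, 0.0686]
eef_rot: [0.656, 0.755, -0.001, -0.0]
force: [0.1, 0.1, 0.1]
grip_width: 0.0726
```

Emit:
{"api": "play_rows", "payload": {"motion": "0 0 -20 0 0 0 0.15; 0 0 -30 0 0 0 0.15; 0 0 -40 0 0 0 0.15; 0 0 -30 0 0 0 0.15; 0 0 -10 0 0 0 0.15"}}

```text
clock: 42.4
ee_pos: [0.6487, -0.0238, 0.2029]
eef_rot: [0.656, 0.755, 0.001, 0.002]
force: [0.4, -0.0, -0.6]
grip_width: 0.0726
```

Emit:
{"api": "play_rows", "payload": {"motion": "0 0 0 0 0 0 0.15; 0 0 0 0 0 0 0.15; 0 0 0 0 0 0 0.15"}}

```text
clock: 42.7
ee_pos: [0.6456, -0.0232, 0.1966]
eef_rot: [0.655, 0.755, -0.002, -0.002]
force: [-1.0, -0.4, 0.4]
grip_width: 0.0727
```

Run:
```python
from h import *
s=get_image("scene"); cv2.imwrite("pics/s23.png",s["frame"])
for ce,st in blobs(s["frame"],"blue")[0]: print(ce,st)
plan((0.4908,0.3655,0.20),0.141,step=36)
```

```text
[120.3  14.9] [  90    0   72   45 1659]
[178.8   9.1] [169   0  21  20 103]
[144.8  40.1] [122  19  46  43 257]
[289.7 230.4] [277 218  26  26 565]
[377.6 380.1] [ 318  345  136   55 4638]
[575.7 390.9] [564 381  24  19 374]
t 42.75 at [ 0.6457 -0.0233  0.1968] rpy err [-0.005  0.001  0.   ] F [-0.8 -0.1  0.4] w 0.0727
dp world mm [-154.9  388.8    3.2] rows 12
33.9 -8.2 -0.3 -0.000 0.000 0.000
33.9 -8.2 -0.3 -0.000 0.000 0.000
33.9 -8.2 -0.3 -0.000 0.000 0.000
33.9 -8.2 -0.3 -0.000 0.000 0.000
33.9 -8.2 -0.3 -0.000 0.000 0.000
33.9 -8.2 -0.3 -0.000 0.000 0.000
33.9 -8.2 -0.3 -0.000 0.000 0.000
33.9 -8.2 -0.3 -0.000 0.000 0.000
33.9 -8.2 -0.3 -0.000 0.000 0.000
33.9 -8.2 -0.3 -0.000 0.000 0.000
33.9 -8.2 -0.3 -0.000 0.000 0.000
33.9 -8.2 -0.3 -0.000 0.000 0.000
```

View pics/s23.png

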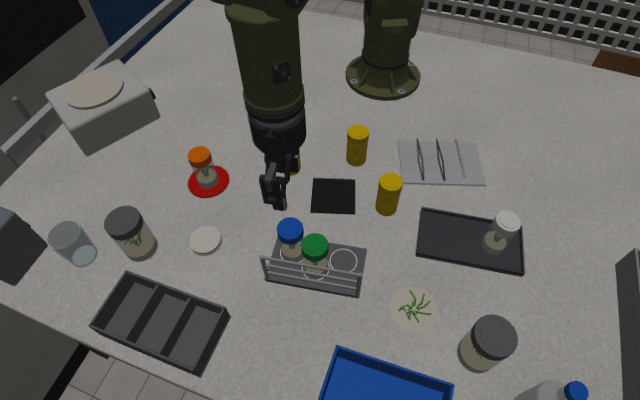

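Emit:
{"api": "play_rows", "payload": {"motion": "30 -7.4 0 0 0 0 0.15; 46 -11.3 0 0 0 0 0.15; 46 -11.3 0 0 0 0 0.15; 46 -11.3 0 0 0 0 0.15; 46 -11.3 0 0 0 0 0.15"}}

```text
clock: 43.25
ee_pos: [0.563, 0.1825, 0.1976]
eef_rot: [0.656, 0.755, -0.002, -0.001]
force: [0.6, 0.8, -1.0]
grip_width: 0.0731
```

Emit:
{"api": "play_rows", "payload": {"motion": "46 -11.3 0 0 0 0 0.15; 46 -11.3 0 0 0 0 0.15; 46 -11.3 0 0 0 0 0.15; 35 -8.5 0 0 0 0 0.15; 20 -5 0 0 0 0 0.15"}}

```text
clock: 43.75
ee_pos: [0.4873, 0.3694, 0.1971]
eef_rot: [0.653, 0.757, -0.002, -0.001]
force: [-0.6, -0.0, 0.6]
grip_width: 0.0729
```

Emit:
{"api": "play_rows", "payload": {"motion": "0 0 20 0 0 0 0.15; 0 0 20 0 0 0 0.15; 0 0 0 0 0 0 0.15; 0 0 0 0 0 0 0.15; 0 0 0 0 0 0 0.15"}}

```text
clock: 44.25
ee_pos: [0.491, 0.3655, 0.1595]
eef_rot: [0.656, 0.755, -0.0, -0.0]
force: [-0.1, -0.4, 1.3]
grip_width: 0.0727
```

Run:
```python
from h import *
plan((0.4908,0.3655,0.0625),0.141,step=36)
w=get_image("wrist"); cv2.imwrite("pics/w24.png",w["frame"])
print(proj(w,[(.4908,.3655,.099)]))
```

```text
t 44.25 at [0.491  0.3655 0.1595] rpy err [-0.001  0.    -0.   ] F [-0.1 -0.4  1.3] w 0.0727
dp world mm [ -0.2   0.  -97. ] rows 3
0.0 -0.0 32.3 -0.000 0.000 -0.000
0.0 -0.0 32.3 -0.000 0.000 -0.000
0.0 -0.1 32.3 -0.000 0.000 -0.000
[[312.51736752 212.00097627]]
```

View pics/w24.png

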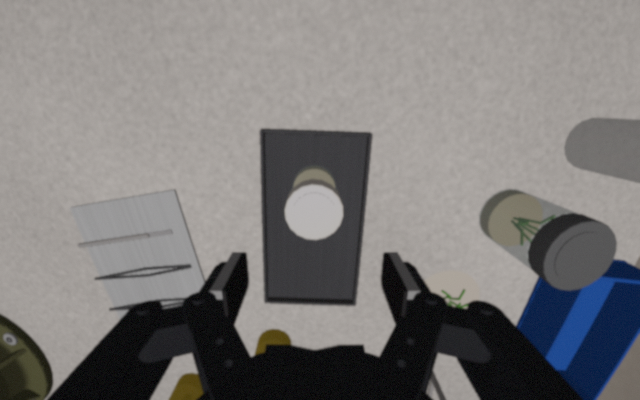

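White cap at (314,212) matches the projection (312.5,212). Descend.

Emit:
{"api": "play_rows", "payload": {"motion": "0 0 30 0 0 0 0.15; 0 0 30 0 0 0 0.15; 0 0 24 0 0 0 0.15; 0 0 12 0 0 0 0.15; 0 0 0 0 0 0 0.15"}}

```text
clock: 44.8
ee_pos: [0.4896, 0.3647, 0.0616]
eef_rot: [0.656, 0.755, -0.002, -0.0]
force: [-0.3, 0.1, 0.4]
grip_width: 0.0725
```

Emit:
{"api": "play_rows", "payload": {"motion": "0 0 0 0 0 0 0.15; 0 0 0 0 0 0 0.15; 0 0 0 0 0 0 0.15"}}

```text
clock: 45.1
ee_pos: [0.4911, 0.3659, 0.0642]
eef_rot: [0.656, 0.755, 0.0, -0.0]
force: [0.4, -0.5, -0.2]
grip_width: 0.0726
```

Emit:
{"api": "play_rows", "payload": {"motion": "0 0 1 0 0 0 0.15; 0 0 0 0 0 0 0.5; 0 0 0 0 0 0 0.7; 0 0 0 0 0 0 1; 0 0 0 0 0 0 1"}}

```text
clock: 45.6
ee_pos: [0.4905, 0.3656, 0.0622]
eef_rot: [0.656, 0.755, -0.001, -0.0]
force: [0.2, 0.1, 2.9]
grip_width: 0.0483
```

Emit:
{"api": "play_rows", "payload": {"motion": "0 0 0 0 0 0 1; 0 0 0 0 0 0 1; 0 0 0 0 0 0 1"}}

```text
clock: 45.9
ee_pos: [0.4905, 0.3656, 0.0622]
eef_rot: [0.656, 0.755, -0.001, -0.0]
force: [0.4, -0.6, 4.4]
grip_width: 0.0485
```

Emit:
{"api": "play_rows", "payload": {"motion": "0 0 -10 0 0 0 1; 0 0 -25 0 0 0 1; 0 0 -35 0 0 0 1; 0 0 -40 0 0 0 1; 0 0 -30 0 0 0 1"}}

```text
clock: 46.4
ee_pos: [0.4906, 0.3651, 0.2037]
eef_rot: [0.656, 0.755, -0.001, -0.0]
force: [-0.9, 0.5, -1.6]
grip_width: 0.0483
```

Emit:
{"api": "play_rows", "payload": {"motion": "0 0 0 0 0 0 1; 0 0 0 0 0 0 1; 0 0 0 0 0 0 1"}}

```text
clock: 46.7
ee_pos: [0.4894, 0.3646, 0.1997]
eef_rot: [0.656, 0.755, -0.003, -0.0]
force: [-0.6, -0.3, -0.4]
grip_width: 0.0484
```

Run:
```python
from h import *
plan((0.6326,0.0779,0.20),0.141,step=36)
```

```text
t 46.7 at [0.4894 0.3646 0.1997] rpy err [-0.005  0.003 -0.   ] F [-0.6 -0.3 -0.4] w 0.0484
dp world mm [ 143.2 -286.7    0.3] rows 9
-33.8 11.3 0.0 -0.001 0.000 -0.000
-33.8 11.3 0.0 -0.001 0.000 -0.000
-33.8 11.3 0.0 -0.001 0.000 -0.000
-33.8 11.3 0.0 -0.001 0.000 -0.000
-33.8 11.3 -0.0 -0.001 0.000 -0.000
-33.8 11.3 -0.0 -0.001 0.000 -0.000
-33.8 11.3 -0.0 -0.001 0.000 -0.000
-33.8 11.3 -0.0 -0.001 0.000 -0.000
-33.8 11.3 -0.0 -0.001 0.000 -0.000
```

Emit:
{"api": "play_rows", "payload": {"motion": "-20 6.5 0 0 0 0 1; -40 13.2 0 0 0 0 1; -40 13.2 0 0 0 0 1; -40 13.2 0 0 0 0 1; -40 13.2 0 0 0 0 1"}}

```text
clock: 47.2
ee_pos: [0.5739, 0.1937, 0.1997]
eef_rot: [0.655, 0.755, -0.003, -0.001]
force: [1.1, -0.4, -1.5]
grip_width: 0.0484
```

Emit:
{"api": "play_rows", "payload": {"motion": "-40 13.2 0 0 0 0 1; -40 13.2 0 0 0 0 1; -30 9.8 0 0 0 0 1; -15 5 0 0 0 0 1; 0 0 0 0 0 0 1"}}

```text
clock: 47.7
ee_pos: [0.6327, 0.0746, 0.2003]
eef_rot: [0.657, 0.754, -0.002, -0.0]
force: [0.3, -0.3, -1.6]
grip_width: 0.0485
```

Emit:
{"api": "play_rows", "payload": {"motion": "0 0 25 0 0 0 1; 0 0 35 0 0 0 1; 0 0 30 0 0 0 1; 0 0 15 0 0 0 1; 0 0 0 0 0 0 1"}}

```text
clock: 48.2
ee_pos: [0.6301, 0.0797, 0.0939]
eef_rot: [0.654, 0.756, -0.003, -0.002]
force: [-0.1, 0.1, -1.9]
grip_width: 0.0489
```

Emit:
{"api": "play_rows", "payload": {"motion": "0 0 0 0 0 0 1; 0 0 0 0 0 0 1; 0 0 0 0 0 0 1"}}

```text
clock: 48.5
ee_pos: [0.6338, 0.0777, 0.0986]
eef_rot: [0.656, 0.755, 0.0, 0.001]
force: [0.1, 0.5, -1.5]
grip_width: 0.0483
```

Run:
```python
from h import *
plan((0.6326,0.0779,0.070),0.141,step=36)
w=get_image("wrist"); cv2.imwrite("pics/w25.png",w["frame"])
```

```text
t 48.5 at [0.6338 0.0777 0.0986] rpy err [0.001 0.    0.   ] F [ 0.1  0.5 -1.5] w 0.0483
dp world mm [ -1.2   0.2 -28.6] rows 1
0.3 -1.2 28.6 0.001 0.000 0.000
```

View pics/w25.png

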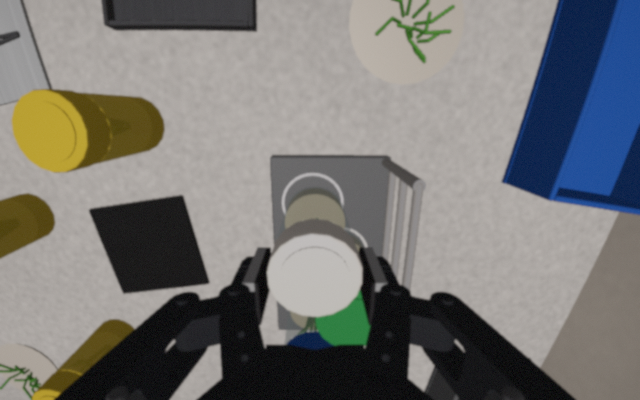

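Emit:
{"api": "play_rows", "payload": {"motion": "0.3 -0.5 12 0 0 0 1; 0 0 9 0 0 0 1; 0 0 4 0 0 0 1; 0 0 0 0 0 0 1; 0 0 0 0 0 0 1"}}

```text
clock: 49.05
ee_pos: [0.632, 0.0775, 0.0713]
eef_rot: [0.656, 0.755, -0.001, -0.0]
force: [0.0, 0.6, -1.9]
grip_width: 0.0483
```

Emit:
{"api": "play_rows", "payload": {"motion": "0 0 1 0 0 0 1; 0 0 1 0 0 0 1; 0 0 0 0 0 0 1; 0 0 0 0 0 0 1"}}

```text
clock: 49.45
ee_pos: [0.6322, 0.0777, 0.0703]
eef_rot: [0.656, 0.755, -0.001, -0.0]
force: [-1.0, -0.3, 3.8]
grip_width: 0.0486
```

Emit:
{"api": "play_rows", "payload": {"motion": "0 0 0 0 0 0 0.5; 0 0 0 0 0 0 0.4; 0 0 0 0 0 0 0.3; 0 0 0 0 0 0 0.2; 0 0 0 0 0 0 0.15"}}

```text
clock: 49.95
ee_pos: [0.6321, 0.0777, 0.0696]
eef_rot: [0.656, 0.755, -0.001, -0.0]
force: [0.1, -0.5, 1.2]
grip_width: 0.0726
```

Emit:
{"api": "play_rows", "payload": {"motion": "0 0 -20 0 0 0 0.15; 0 0 -30 0 0 0 0.15; 0 0 -40 0 0 0 0.15; 0 0 -30 0 0 0 0.15; 0 0 -10 0 0 0 0.15"}}

```text
clock: 50.45
ee_pos: [0.6343, 0.0778, 0.2037]
eef_rot: [0.656, 0.755, 0.001, 0.002]
force: [0.4, 0.5, 0.4]
grip_width: 0.0726
```

Emit:
{"api": "play_rows", "payload": {"motion": "0 0 -20 0 0 0 0.15; 15 -35 0 0 0 0 0.15; 20 -40 0 0 0 0 0.15; 20 -40 0 0 0 0 0.15; 20 -30 0 0 0 0 0.15"}}

```text
clock: 50.95
ee_pos: [0.4756, 0.1319, 0.2188]
eef_rot: [0.655, 0.755, -0.002, -0.001]
force: [0.4, 1.3, -0.6]
grip_width: 0.0728
```

Emit:
{"api": "play_rows", "payload": {"motion": "40 0 0 0 0 0 0.15; 40 0 0 0 0 0 0.15; 40 0 0 0 0 0 0.15; 40 0 0 0 0 0 0.15; 20 0 0 0 0 0 0.15"}}

```text
clock: 51.45
ee_pos: [0.4508, 0.3138, 0.2185]
eef_rot: [0.654, 0.757, -0.002, -0.001]
force: [-0.1, 0.8, -0.3]
grip_width: 0.0726
```

Emit:
{"api": "play_rows", "payload": {"motion": "0 0 0 0 0 0 0.15; 0 0 0 0 0 0 0.15; 0 0 0 0 0 0 0.15; 0 0 0 0 0 0 0.15"}}

```text
clock: 51.85
ee_pos: [0.4537, 0.3081, 0.2199]
eef_rot: [0.657, 0.754, -0.001, -0.0]
force: [1.0, -0.1, 0.2]
grip_width: 0.0727
```

Run:
```python
from h import *
s=get_image("scene"); cv2.imwrite("pics/s26.png",s["frame"])
t=get_image("top"); cv2.imwrite("pics/t26.png",t["frame"])
print(bot.read_state()["ee_pos"],bot.read_state()["clock"])
for n,d in(("scene",s),("top",t)):
  for c in ("blue","green","orange","red"):
    for ce,st in blobs(d["frame"],c)[0]: print(n,c,ce,st)
t0=cv2.imread("pics/top0.png");s0=cv2.imread("pics/scene0.png")
a=[x[125:170,280:315] for x in(t0,t["frame"])]+[x[220:280,325:365] for x in(s0,s["frame"])]
for i in(0,2): print(cv2.phaseCorrelate(*[cv2.cvtColor(v,cv2.COLOR_BGR2GRAY).astype(np.float32) for v in a[i:i+2]]))
for p in[(476.5,194.5)]: pass
cv2.imwrite("pics/cmp.png",np.vstack([np.hstack([cv2.resize(x[105:180,270:375],None,fx=3.5,fy=3.5) for x in(t0,t["frame"])]),np.hstack([cv2.resize(x[205:300,255:375],(367,290)) for x in(s0,s["frame"])])[:, :734] if 0 else np.hstack([cv2.resize(x[205:300,255:375],(367,290)) for x in(s0,s["frame"])])]) if 0 else np.hstack([cv2.resize(x[205:300,255:375],(380,300)) for x in(s0,s["frame"])]))
```

```text
[0.45348    0.30877983 0.22000091] 51.95
scene blue [128.8   9.4] [104   0  49  27 719]
scene blue [109.   27.3] [ 97  16  25  29 276]
scene blue [151.5  33.9] [143  27  17  15  81]
scene blue [128.8  54.9] [122  49  15  13  84]
scene blue [289.7 230.4] [277 218  26  26 566]
scene blue [377.6 380.1] [ 318  345  136   55 4638]
scene blue [575.7 390.9] [564 381  24  19 374]
scene green [314.3 246.9] [301 234  27  27 599]
scene orange [617.7  62.7] [593  51  47  26 764]
scene orange [199.2 156.6] [188 146  23  22 407]
scene red [208.9 183.8] [188 166  41  32 656]
top blue [201.5  18. ] [192  17  20   3  60]
top blue [240.7  49.1] [ 190   16   92   61 3853]
top blue [100.4  53.4] [ 94  47  14  14 154]
top blue [347.1 136.7] [336 125  24  24 463]
top green [319.7 128. ] [309 117  23  23 423]
top orange [17.9 10.8] [  6   4  20  18 215]
top orange [ 10.9 143.6] [  0 129  26  29 622]
top orange [476.5 194.4] [464 182  26  25 515]
top red [459.4 200.7] [443 177  42  44 866]
((0.10733525209488093, 0.07869754069585966), 0.9443055694485888)
((-0.14802605426893933, 0.0923928012678914), 0.9414094469944636)
```

View pics/cmp.png

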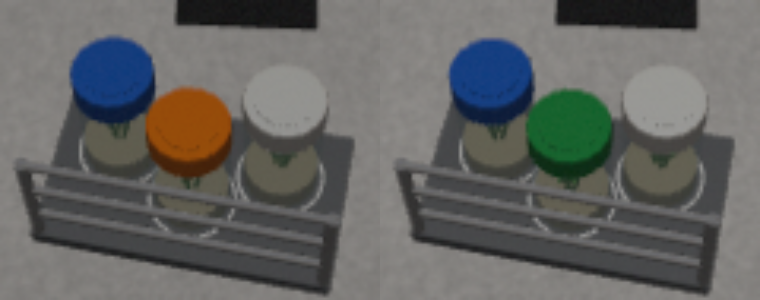

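View pics/t26.png

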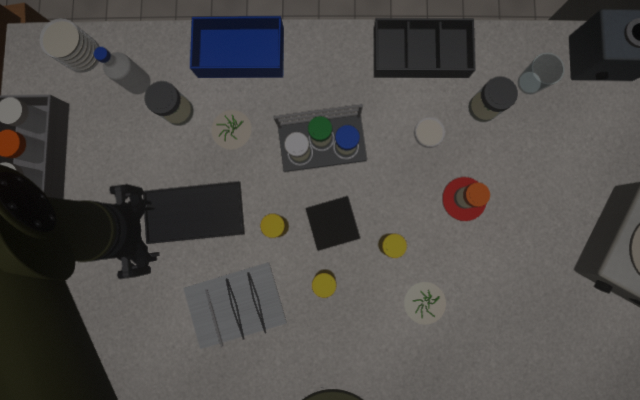

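All the jars stand and match their starting pixels to within 1 px. The orange jar is about 3 mm from the mat's centre, and the arm is clear. Handing in.

```bash
python3 -c "
from rig import bot
print(bot.hand_in())"
```

```text
the job is handed in; nothing more can be done
None
```

The jars are swapped and the job was handed in at about 52 s of the 131 s allowed; no verdict came back. The white and blue jars went into the tray, the orange jar went to the red mat, the green jar went to the back place, and then blue and white went back to their own front places. I lowered each jar until the wrist force showed contact before letting go.

**Last camera checks, with the arm clear:**

| Jar | Result |
|---|---|
| Blue | within 0.8 px of its starting pixels in both views (1–2 mm) |
| White | moved about 0.2 px or less from its start in both views |
| Green | within 0.7 px of where the orange cap stood at first in both views |
| Orange | about 3 mm from the centre of the red mat |

All four jars look upright.

**What disagreed:** the top camera read y about 2–3 mm smaller than the arm and the wrist camera did. I put the front jars back at the tool poses recorded when I picked them up. The green jar went to the orange jar's recorded pose, moved about 2 mm toward the guard after a look at the ring. None of the checks I made failed.

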